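# Shut down and clear the specimen mounting station

### The job

The mounting run is finished: first switch the press off by swinging its isolator lever fully over, then clear the bench. Seat every white specimen mount fully down in a pocket of its own shape in the aluminium tray, and nest all the steel mould cups upright in one stack standing centred on top of the narrow pedestal. Leave the jar, the spanner and the mug alone.

Things in the scene. Friction and masses are not known exactly. Their poses are not given: they have to be found in the camera images.
- tray: Fixed aluminium specimen tray lying on the bench, 150 (its x) x 220 (its y) x 15 mm high, with six pockets 10 mm deep in 3 columns of 2. Origin: centre of the underside; z up. Pockets at tray x = -34 and +34 mm: round (diameter 44) at y = +70, square (38 x 38) at y = 0, oblong (58 along tray x, 30 along tray y) at y = -70 mm. Pocket floors are 5 mm above the underside.
- tray_hole0 (a point): Centre of the mouth (top edge, 15 mm above the bench) of a round pocket of the tray, at tray x = -34 mm; pocket floor 10 mm below. Axes as the tray's.
- tray_hole1 (a point): Centre of the mouth (top edge, 15 mm above the bench) of a round pocket of the tray, at tray x = +34 mm; pocket floor 10 mm below. Axes as the tray's.
- tray_hole2 (a point): Centre of the mouth (top edge, 15 mm above the bench) of a square pocket of the tray, at tray x = -34 mm; pocket floor 10 mm below. Axes as the tray's.
- tray_hole3 (a point): Centre of the mouth (top edge, 15 mm above the bench) of a square pocket of the tray, at tray x = +34 mm; pocket floor 10 mm below. Axes as the tray's.
- tray_hole4 (a point): Centre of the mouth (top edge, 15 mm above the bench) of an oblong pocket of the tray, at tray x = -34 mm; pocket floor 10 mm below. Axes as the tray's.
- tray_hole5 (a point): Centre of the mouth (top edge, 15 mm above the bench) of an oblong pocket of the tray, at tray x = +34 mm; pocket floor 10 mm below. Axes as the tray's.
- round1: Loose round mount, a plain white resin puck 40 mm in diameter, 22 mm tall, with a small dark steel section in its top face. Origin: centre of the underside; z up. 50 g. May be absent.
- round2: Loose round mount, a plain white resin puck 40 mm in diameter, 22 mm tall, with a small dark steel section in its top face. Origin: centre of the underside; z up. 50 g. May be absent.
- square1: Loose square mount, a plain white resin block 34 x 34 mm, sides along its x and y, 22 mm tall, with a small dark steel section in its top face. Origin: centre of the underside; z up. 50 g. May be absent.
- square2: Loose square mount, a plain white resin block 34 x 34 mm, sides along its x and y, 22 mm tall, with a small dark steel section in its top face. Origin: centre of the underside; z up. 50 g. May be absent.
- oblong1: Loose oblong mount, a plain white resin block 54 mm along its x, 26 mm along its y, 22 mm tall, with a small dark steel section in its top face. Origin: centre of the underside; z up. 50 g. May be absent.
- oblong2: Loose oblong mount, a plain white resin block 54 mm along its x, 26 mm along its y, 22 mm tall, with a small dark steel section in its top face. Origin: centre of the underside; z up. 50 g. May be absent.
- cup1: Loose steel mould cup, open upwards, 50 mm tall, about 120 g: foot 38 mm across, widening to a straight upright rim band 60 mm across from 34 mm up to the rim; wall 2.5 mm; inner floor 24 mm above the underside, so that a cup nested in another sits 24 mm higher than it. Origin: centre of the underside; z up to the mouth. May be absent.
- cup2: Loose steel mould cup, open upwards, 50 mm tall, about 120 g: foot 38 mm across, widening to a straight upright rim band 60 mm across from 34 mm up to the rim; wall 2.5 mm; inner floor 24 mm above the underside, so that a cup nested in another sits 24 mm higher than it. Origin: centre of the underside; z up to the mouth. May be absent.
- cup3: Loose steel mould cup, open upwards, 50 mm tall, about 120 g: foot 38 mm across, widening to a straight upright rim band 60 mm across from 34 mm up to the rim; wall 2.5 mm; inner floor 24 mm above the underside, so that a cup nested in another sits 24 mm higher than it. Origin: centre of the underside; z up to the mouth. May be absent.
- pedestal: Fixed grey pedestal: 68 mm round foot, 26 mm stem, flat round top 44 mm across, 40 mm above the bench. Origin: centre of the underside.
- pedestal_top (a point): Centre of the pedestal's flat top, 40 mm above the bench.
- isolator_base: Fixed grey block of the press isolator switch, 70 (x) x 50 (y) x 25 mm. Origin: centre of the underside. Its toggle lever pivots 22 mm above the underside about the block's y axis; it leans towards the block's -x when on and swings over to +x when off.
- isolator (a joint): Angle of the isolator's toggle lever (rad): 0 = on, leaning 0.5 rad from upright to the block's -x; 1.0 = fully off, leaning 0.5 rad to its +x. Stays where it is left; light friction.
- isolator_tip (a point): Centre of the 26 mm black ball at the end of the 80 mm isolator lever.
- resin_jar: Bystander: closed jar, 64 mm across, 85 mm tall. Origin: centre of the underside.
- spanner: Bystander: spanner lying flat, 170 mm long. Origin at its underside.
- mug: Bystander: white mug, 80 mm across, 90 mm tall. Origin: centre of the underside.

How it is judged (in metres and radians):
On the way:
1. the isolator lever has been swung over to off (at least 0.85 rad of its 1.0 rad) (value of joint isolator above 0.85 rad), for 0.2 s.
At the end, for the whole second after the job is handed in: Isolator past 0.85 rad. Each mount rests flat in a pocket of its own shape, at least 7 mm deep, within 4 mm of its centre. All cups rest upright (0.08 rad) in one nested stack on the pedestal top, within 10 mm of its axis, steps of 24 mm, each height within 4 mm (value of joint isolator above 0.85 rad and ((horizontal distance between round1 and tray_hole0 below 0.004 m and z of round1 in the frame of tray_hole0 below -0.007 m) or (horizontal distance between round1 and tray_hole1 below 0.004 m and z of round1 in the frame of tray_hole1 below -0.007 m)) and angle between each of round1, round2, square1, square2, oblong1, oblong2, cup1, cup2, cup3's own z axis and vertical below 0.08 rad and linear speed of each of round1, round2, square1, square2, oblong1, oblong2, cup1, cup2, cup3 below 0.02 m/s and ((horizontal distance between round2 and tray_hole0 below 0.004 m and z of round2 in the frame of tray_hole0 below -0.007 m) or (horizontal distance between round2 and tray_hole1 below 0.004 m and z of round2 in the frame of tray_hole1 below -0.007 m)) and ((horizontal distance between square1 and tray_hole2 below 0.004 m and z of square1 in the frame of tray_hole2 below -0.007 m) or (horizontal distance between square1 and tray_hole3 below 0.004 m and z of square1 in the frame of tray_hole3 below -0.007 m)) and ((horizontal distance between square2 and tray_hole2 below 0.004 m and z of square2 in the frame of tray_hole2 below -0.007 m) or (horizontal distance between square2 and tray_hole3 below 0.004 m and z of square2 in the frame of tray_hole3 below -0.007 m)) and ((horizontal distance between oblong1 and tray_hole4 below 0.004 m and z of oblong1 in the frame of tray_hole4 below -0.007 m) or (horizontal distance between oblong1 and tray_hole5 below 0.004 m and z of oblong1 in the frame of tray_hole5 below -0.007 m)) and ((horizontal distance between oblong2 and tray_hole4 below 0.004 m and z of oblong2 in the frame of tray_hole4 below -0.007 m) or (horizontal distance between oblong2 and tray_hole5 below 0.004 m and z of oblong2 in the frame of tray_hole5 below -0.007 m)) and horizontal distance between each of cup1, cup2, cup3 and pedestal_top below 0.01 m and (z of cup1 in the frame of pedestal_top between -0.004 and 0.004 m or z of cup1 in the frame of pedestal_top between 0.02 and 0.028 m or z of cup1 in the frame of pedestal_top between 0.044 and 0.052 m) and (z of cup2 in the frame of pedestal_top between -0.004 and 0.004 m or z of cup2 in the frame of pedestal_top between 0.02 and 0.028 m or z of cup2 in the frame of pedestal_top between 0.044 and 0.052 m) and (z of cup3 in the frame of pedestal_top between -0.004 and 0.004 m or z of cup3 in the frame of pedestal_top between 0.02 and 0.028 m or z of cup3 in the frame of pedestal_top between 0.044 and 0.052 m)); the robot touches nothing.
It fails at once if a mount or mould cup is lifted (its underside more than 60 mm above the bench) before the isolator is off (value of joint isolator below 0.8 rad and height (world z) of any of round1, round2, square1, square2, oblong1, oblong2, cup1, cup2, cup3 above 0.06 m).
It fails at once if the jar, the spanner or the mug is moved more than 30 mm (distance of any of resin_jar, spanner, mug from where it was at the start of the episode above 0.03 m).
Of round1, round2, square1, square2, oblong1, oblong2 only 4 to 5 are there at a start; the rules pass over those that are not, and their reading is None.
Of cup1, cup2, cup3 only 2 to 3 are there at a start; the rules pass over those that are not, and their reading is None.
At some moment in a run one of round1, round2, square1, square2, oblong1, oblong2 may be knocked a few centimetres aside while the robot is not near it.
It also fails if it takes over 208 s, if anything falls off the work surface, if the arm or the gripper's body presses on something with over 40 N, if the wrist force passes 120 N, or if a joint passes its speed limit or range.

### The arm

A 6-joint arm with a two-finger parallel gripper is mounted at the origin on the work surface. World frame = base frame: x ahead of the robot, y to its left, z up, the work surface at z = 0. Lengths are in mm, angles in degrees, forces in N, time in s.
With the tool pointing down it reaches from about 325 to 775 mm from the base axis. Payload 5.5 kg.
Tool frame: the origin (TCP) lies between the finger pads; the fingertips stand 19 mm ahead of it and the grasp point (between the pads) is the TCP; z points along the fingers, y is the direction in which the jaws open and shut (so a half turn about z gives the same grasp; the last joint's range is limited). The gripper opens to 85 mm and grips with 20 to 120 N. Pads are 22 mm wide; open, the fingers measure 114 mm over their backs; the gripper's body (76 mm by 85 mm) begins 54 mm behind the grasp point. The pads swing forward as they close: fully open they stand 13 mm farther back than shut.
Start: joints at [68.256, 5.22, 70.514, -0, 104.267, -3.249], TCP at [190.339, 569.024, 250.275] pointing down, gripper open.
Joint ranges: [-164.24, 164.24], [-49.07, 125.15], [9.68, 141.18], [-86.29, 266.29], [3.28, 154.24], [-151.56, 151.56]. Speed limits (degrees/s): [147.25, 147.25, 172.46, 180, 180, 180].

### API

Orientations are given as [roll, pitch, yaw] about the fixed x, y, z axes, in that order (R = Rz(yaw) Ry(pitch) Rx(roll)).
In Python, from bench import robot gives the robot as it stands.
- The arm moves only by the shell command python3 -m creep 'ROWS'. ROWS is JSON, a list of rows, each an object with "claw": the finger opening in mm, from 0 to 85.4; "xyz": the shift along the tool's x, y, z in units of 50 mm (1.0 is 50 mm), a list of three; "roll": the turn about the tool's z in units of 10 degrees (1.0 is 10 degrees). In form: [{"claw": claw, "xyz": [dx, dy, dz], "roll": roll}, ...]. A call has 1 to 8 rows; each row shifts and turns the commanded pose from where the row before left it, along the tool's axes as they then stand; what a row does not reach is not made up. A row lasts 1/8 s, in which the tool goes at most 62.5 mm and 10.7 degrees, less where a joint would pass 70% of its speed; a pose out of reach is approached as far as the arm can. A call is refused whole if a number of a shift passes 1 or a number of a turn 1, either way. A call with a gripper value outside its range is refused whole. The fingers move at their own pace and stop on an object; the grip force is fixed at half the most. Time passes only in rows, so rows that do not move let the fingers close. It gives the time, the measured TCP pose, the force and the opening at its end, in the units of the state.
- robot.get_state(): the state, without advancing time (a new reading comes with each control period).
- robot.read_camera(name): name is "side" or "top"; returns (picture, depth): 384x512x3 uint8, red, green, blue; 384x512 float32, mm along the optical axis (not along the pixel's ray), 0 where there is no reading.
- robot.camera_params(name): a dict with "fx", "fy", "cx", "cy" (pixels), "rvec" (rotation vector, rad) and "tvec" (3), from world to camera coordinates, as OpenCV has them. Camera axes: x right, y down, z forward; pixel columns grow to the right and rows downward; lengths in mm; the calibration is good to about 2 mm. A picture is of the moment at which its call begins. camera_params takes no time and is no camera call.
- robot.job_done(): hands the job in, once; it reports no verdict.
The state is a dict: "clock": time; "joints": joint angles; "joint_velocities": joint speeds; "tau": joint torques, N m; "tool_pos": TCP position; "tool_rot": TCP orientation; "ft_force": force on the tool from outside, world axes, zero at the start; "moment": the same for the moment, N m; "opening": finger opening in mm.
Only numpy, scipy, OpenCV 4.12 (cv2) and the standard library are available. Lean on these libraries where they do the work, as an engineer would, in place of code of your own. Each camera call takes 0.05 s, during which the arm holds its last target.

## Working session

There is one attempt and no reset: what is moved stays moved. The work goes in short steps, Python scripts to look and compute and a shell command to move; the robot and the scene stay as the last step left them, time stands still between calls to the robot, and variables do not carry over. Pictures are saved under pics/ and viewed, and the job is handed in when it is done.

```bash
ls; mkdir -p pics; cat > h.py <<'E'
import numpy as np, cv2
from bench import robot
def P(n):
    p=robot.camera_params(n); K=np.array([[p['fx'],0,p['cx']],[0,p['fy'],p['cy']],[0,0,1.]])
    R,_=cv2.Rodrigues(np.array(p['rvec'],float)); return K,R,np.array(p['tvec'],float).ravel()
def ray(n,u,v,z):
    K,R,t=P(n); d=R.T@np.linalg.inv(K)@np.array([u,v,1.]); c=-R.T@t
    return c+d*(z-c[2])/d[2]
def proj(n,pt):
    K,R,t=P(n); q=K@(R@np.array(pt,float)+t); return q[:2]/q[2]
def cloud(n,depth):
    K,R,t=P(n); v,u=np.mgrid[:384,:512]; d=depth.astype(float)
    X=np.stack([(u-K[0,2])/K[0,0]*d,(v-K[1,2])/K[1,1]*d,d],-1)-t
    return X@R
def snap(n,name,scale=1.5,crop=None):
    im,d=robot.read_camera(n); np.savez('last_%s.npz'%n,im=im,d=d)
    show(im,name,scale,crop); return im,d
def show(im,name,scale=1.5,crop=None):
    if crop: u0,v0,u1,v1=crop; im=im[v0:v1,u0:u1]
    cv2.imwrite('pics/'+name+'.png',cv2.resize(im[:,:,::-1],None,fx=scale,fy=scale,interpolation=cv2.INTER_CUBIC))
E
python3 - <<'E'
from h import *
snap('top','t0');snap('side','s0'); print(robot.get_state())
for n in('top','side'): K,R,t=P(n);print(n,K,-R.T@t,R)
E
```

```text
pics
{'clock': 0.1, 'joints': array([ 6.82575444e+01,  5.26109394e+00,  7.05757855e+01,  3.41360004e-04,
        1.04266459e+02, -3.24878738e+00]), 'joint_velocities': array([ 0.02009295, -0.07867787, -0.22058432,  0.09248087, -0.07221986,
        0.036389  ]), 'tau': array([ 2.73902391e-03, -4.60218823e+01, -4.19219506e+01, -3.21956691e-05,
        1.06380531e-02, -3.47846833e-05]), 'tool_pos': array([190.24040692, 568.81279972, 249.23193818]), 'tool_rot': array([-1.79896846e+02, -6.18683005e-03,  1.61506410e+02]), 'ft_force': array([-0.10486454, -0.09265837, -0.05373333]), 'moment': array([ 0.05065936, -0.02412055, -0.03983552]), 'opening': 85.34891798179767}
top [[376.80173486   0.         254.8420658 ]
 [  0.         376.80173486 182.65464613]
 [  0.           0.           1.        ]] [ 416.89505518   23.95305414 1111.62018733] [[-0.01063411 -0.99991756 -0.00719611]
 [-0.98568101  0.01169329 -0.16821477]
 [ 0.16828505  0.00530425 -0.9857241 ]]
side [[495.15951155   0.         260.47591072]
 [  0.         495.15951155 198.39694533]
 [  0.           0.           1.        ]] [319.82469219 894.74037492 910.92137273] [[-0.9633497  -0.26764511 -0.01798486]
 [-0.16661225  0.64954593 -0.7418426 ]
 [ 0.21023253 -0.71165735 -0.67033283]]
```

View pics/t0.png

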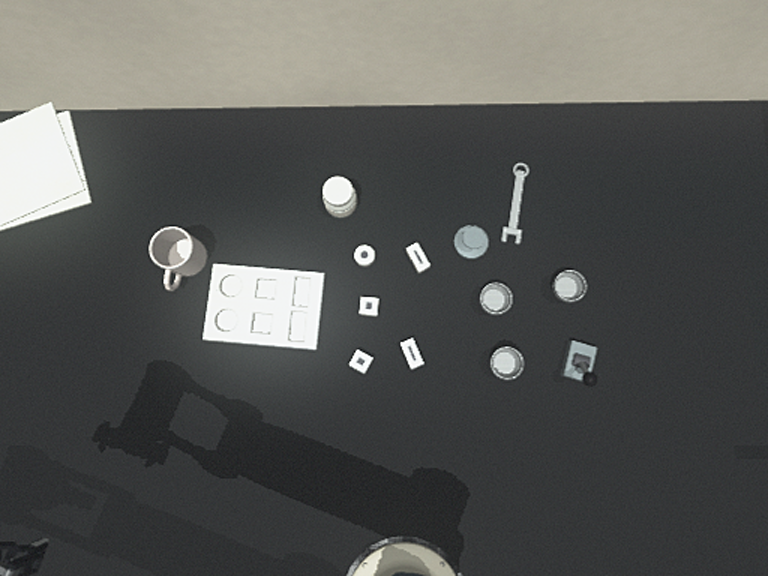

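View pics/s0.png

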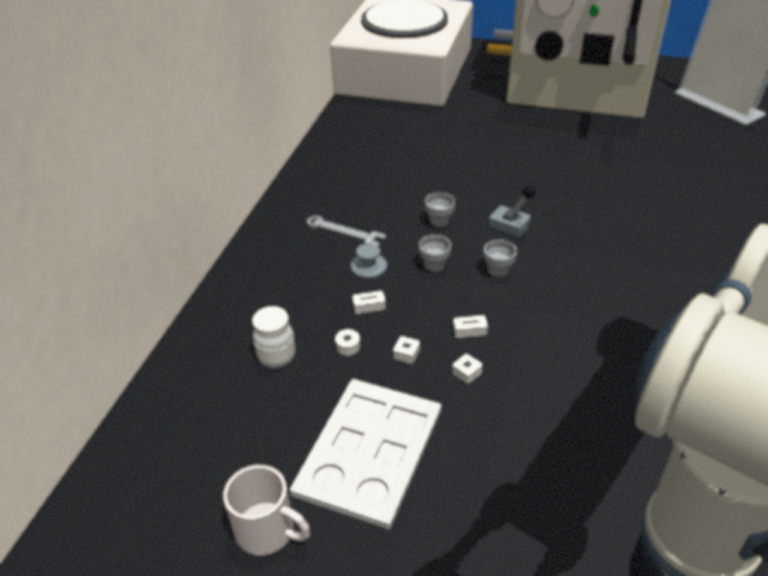

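```bash
cat >> h.py <<'E'
from scipy.optimize import least_squares
def hullpts(kind,x,y,yaw,h=22,z0=0):
    if kind=='r': a=np.linspace(0,2*np.pi,48,endpoint=False); xy=20*np.c_[np.cos(a),np.sin(a)]
    else:
        w,l={'s':(17,17),'o':(27,13),'t':(75,110)}[kind]; xy=np.array([[w,l],[-w,l],[-w,-l],[w,-l]],float)
        if kind=='t': h=15
    c,s=np.cos(yaw),np.sin(yaw); xy=xy@np.array([[c,s],[-s,c]])+[x,y]
    return np.r_[np.c_[xy,np.full(len(xy),z0)],np.c_[xy,np.full(len(xy),z0+h)]]
def sil(cam,pts,box,ss=8):
    K,R,t=P(cam); q=(pts@R.T+t)@K.T; q=q[:,:2]/q[:,2:]
    u0,v0,u1,v1=box; m=np.zeros(((v1-v0)*ss,(u1-u0)*ss),np.uint8)
    hh=cv2.convexHull(((q-[u0,v0]+.5)*ss).astype(np.float32))
    cv2.fillConvexPoly(m,np.round((hh-.5)*16).astype(np.int32),255,shift=4)
    m=cv2.GaussianBlur(m,(0,0),0.6*ss)
    return cv2.resize(m,(u1-u0,v1-v0),interpolation=cv2.INTER_AREA)/255.
def fit(cam,im,kind,x,y,yaw,z0=0,pad=7):
    g=im.astype(float).mean(2)
    q=np.array([proj(cam,p) for p in hullpts(kind,x,y,yaw,z0=z0)])
    u0,v0=np.floor(q.min(0)-pad).astype(int);u1,v1=np.ceil(q.max(0)+pad).astype(int)
    box=(max(u0,0),max(v0,0),min(u1,512),min(v1,384)); G=g[box[1]:box[3],box[0]:box[2]]
    bg=np.percentile(G,20); fg=np.percentile(G,97)
    T=np.clip((G-bg)/(fg-bg)/.8,0,1)
    T=cv2.morphologyEx(T,cv2.MORPH_CLOSE,np.ones((5,5))) 
    from scipy.optimize import minimize
    f=lambda p:((sil(cam,hullpts(kind,p[0],p[1],p[2]/20,z0=z0),box)-T)**2).sum()
    best=None
    for dy in ((0,) if kind in'r' else (-.25,0,.25)):
        r=minimize(f,[x,y,(yaw+dy)*20],method='Nelder-Mead',options=dict(initial_simplex=np.array([x,y,(yaw+dy)*20])+np.array([[0,0,0],[6,0,0],[0,6,0],[0,0,3]]),xatol=.02,fatol=1e-4))
        if best is None or r.fun<best.fun: best=r
    p=best.x; return p[0],p[1],np.degrees(p[2]/20),best.fun
E
python3 - <<'E'
from h import *
im=np.load('last_top.npz')['im'];ims=np.load('last_side.npz')['im']
show(im,'t0c',3.2,(220,95,430,265)); show(im,'t0t',5,(125,165,230,245))
px={'r':[(365,255)],'s':[(369,306),(361,361)],'o':[(418,258),(412,353)],'t':[(264,307)]}
for k in px:
  for u,v in px[k]:
    g=ray('top',u/1.5,v/1.5,20); yaw=0.4 if k=='o' else 0
    print(k,g[:2]); 
    for c,I in(('top',im),('side',ims)): print('  ',c,np.round(fit(c,I,k,g[0],g[1],yaw),2))
for n,u,v,z in(('ped',471,240,40),('cupA',496,298,50),('cupB',570,286,50),('cupC',507,363,50),('ball',590,379,92),('base',580,360,25),('sp',512,235,5),('spring',521,170,5),('jar',339,188,85),('mug',173,247,90)):
  print(n,np.round(ray('top',u/1.5,v/1.5,z),1))
E
```

```text
r [641.6164175  63.4490707]
   top [644.01  66.2    6.75   4.78]
   side [644.89  62.08   3.49  11.66]
s [540.52506895  56.23904095]
   top [542.4   57.85  -5.03   4.79]
   side [543.81  54.08  -5.88  12.2 ]
s [435.16944351  72.22426642]
   top [436.01  74.19  60.86   4.75]
   side [436.41  69.93 -29.36  15.93]
o [634.329044   -40.83708633]
   top [638.7  -40.38  27.35   4.25]
   side [638.9  -43.1   28.53  10.58]
o [449.24797589 -25.42561976]
   top [449.84 -24.42  22.21   5.42]
   side [450.43 -27.37  22.27  12.58]
t [540.90865094 260.28828794]Traceback (most recent call last):
  File "<stdin>", line 9, in <module>
  File "h.py", line 48, in fit
    r=minimize(f,[x,y,(yaw+dy)*20],method='Nelder-Mead',options=dict(initial_simplex=np.array([x,y,(yaw+dy)*20])+np.array([[0,0,0],[6,0,0],[0,6,0],[0,0,3]]),xatol=.02,fatol=1e-4))
    res = _minimize_neldermead(fun, x0, args, callback, bounds=bounds,
                               **options)
    fxr = func(xr)
    fx = function(np.copy(x), *(wrapper_args + args))
  File "h.py", line 45, in <lambda>
    f=lambda p:((sil(cam,hullpts(kind,p[0],p[1],p[2]/20,z0=z0),box)-T)**2).sum()
                 ~~~^^^^^^^^^^^^^^^^^^^^^^^^^^^^^^^^^^^^^^^^^^^^^^^
  File "h.py", line 30, in sil
    K,R,t=P(cam); q=(pts@R.T+t)@K.T; q=q[:,:2]/q[:,2:]
          ~^^^^^
  File "h.py", line 4, in P
    p=robot.camera_params(n); K=np.array([[p['fx'],0,p['cx']],[0,p['fy'],p['cy']],[0,0,1.]])
ValueError: time passes only in moves, steps and waits
```

View pics/t0c.png

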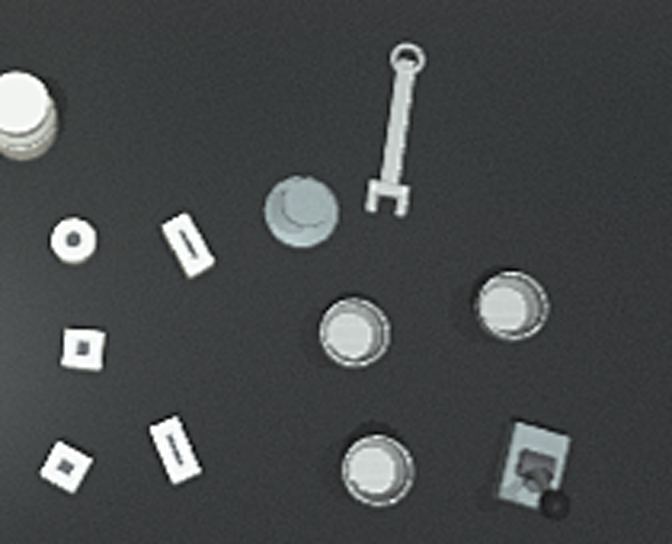

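View pics/t0t.png

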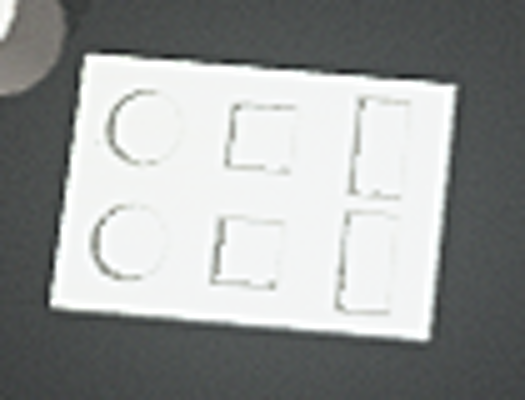

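```bash
cat > patch.py <<'E'
s=open('h.py').read()
s=s.replace("def P(n):\n    p=robot.camera_params(n);","import json,os\ndef P(n,_c={}):\n    if n not in _c:\n        f='cam_%s.json'%n\n        if not os.path.exists(f): json.dump({k:np.asarray(v).tolist() for k,v in robot.camera_params(n).items()},open(f,'w'))\n        _c[n]=json.load(open(f))\n    p=_c[n];")
open('h.py','w').write(s)
E
python3 patch.py
python3 - <<'E'
from h import *
im=np.load('last_top.npz')['im'];ims=np.load('last_side.npz')['im']
for c,I in(('top',im),('side',ims)): print('  ',c,np.round(fit(c,I,'t',540,262,-.07),2))
for n,u,v,z in(('ped',471,240,40),('cupA',496,298,50),('cupB',570,286,50),('cupC',507,363,50),('ball',590,379,92),('base',580,360,25),('sp',512,235,5),('spring',521,170,5),('jar',339,188,85),('mug',173,247,90)):
  print(n,np.round(ray('top',u/1.5,v/1.5,z),1))
for n,u,v in(('base corners',514,421),('',571,434),('',551,504),('',498,500)):
  print(n,np.round(ray('top',220+u/3.2,95+v/3.2,25),1))
show(ims,'s0c',4,(260,110,410,260))
E
```

```text
top [545.04 263.75  -5.62  28.4 ]
   side [547.05 260.1   -5.74 258.11]
ped [ 664.7 -143.2   40. ]
cupA [ 549.6 -184.7   50. ]
cupB [ 570.8 -325.7   50. ]
cupC [ 428.1 -199.6   50. ]
ball [ 398.1 -336.1   92. ]
base [ 432.5 -343.4   25. ]
sp [ 682.1 -231.2    5. ]
spring [ 818.4 -256.4    5. ]
jar [758.2 109.6  85. ]
mug [646.7 416.8  90. ]
base corners [ 470.7 -328.8   25. ]
 [ 458.6 -378.8   25. ]
 [ 397.4 -356.5   25. ]
 [ 401.4 -310.    25. ]
```

View pics/s0c.png

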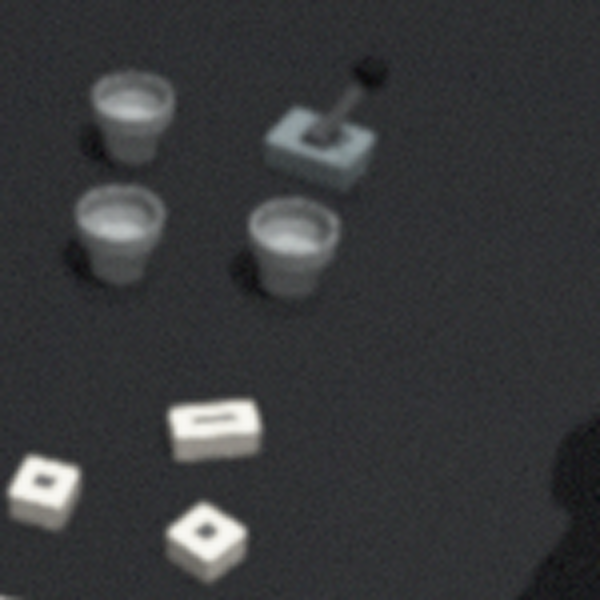

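```bash
cat >> h.py <<'E'
def go(x,y,z,yaw=None):
    s=robot.get_state(); p=np.array(s['tool_pos']); r=np.array(s['tool_rot']); 
    from scipy.spatial.transform import Rotation as Ro
    R=Ro.from_euler('xyz',r,degrees=True).as_matrix()
    d=R.T@(np.array([x,y,z])-p)/50
    print('clock %.1f'%s['clock'],'pos',p.round(1),'rot',r.round(2),'open %.1f'%s['opening'],'F',np.round(s['ft_force'],1),'j6 %.0f'%s['joints'][5])
    print('units in tool:',d.round(3), 'n>=%.1f'%np.linalg.norm(d), '/8:',(d/8).round(3))
    if yaw is not None:
        e=(yaw-r[2]+90)%180-90
        print('turn yaw by %.1f deg -> roll total %.3f units (tool z is down)'%(e,-e/10))
E
python3 -m creep '[{"claw":0,"xyz":[-0.612,-0.717,0],"roll":0},{"claw":0,"xyz":[-0.612,-0.717,0],"roll":0},{"claw":0,"xyz":[-0.612,-0.717,0],"roll":0},{"claw":0,"xyz":[-0.612,-0.717,0],"roll":0},{"claw":0,"xyz":[-0.612,-0.717,0],"roll":0},{"claw":0,"xyz":[-0.612,-0.717,0],"roll":0},{"claw":0,"xyz":[-0.612,-0.717,0],"roll":0}]'
python3 -c "
from h import *
go(400,0,249); go(340,-320,200)"
```

```text
clock: 0.98
tool_pos: [314.0, 261.6, 249.9]
tool_rot: [-180.0, -0.0, 161.5]
ft_force: [1.0, 0.7, 0.0]
opening: 0.1
clock 1.0 pos [314.  261.6 249.9] rot [-1.7998e+02 -1.0000e-02  1.6152e+02] open 0.1 F [1.  0.7 0. ] j6 -36
units in tool: [-3.289 -4.417  0.019] n>=5.5 /8: [-0.411 -0.552  0.002]
clock 1.0 pos [314.  261.6 249.9] rot [-1.7998e+02 -1.0000e-02  1.6152e+02] open 0.1 F [1.  0.7 0. ] j6 -36
units in tool: [ -4.179 -10.867   1.001] n>=11.7 /8: [-0.522 -1.358  0.125]
```

```bash

python3 -m creep '[{"claw":0,"xyz":[-0.6,-0.75,0],"roll":0},{"claw":0,"xyz":[-0.6,-0.75,0],"roll":0},{"claw":0,"xyz":[-0.6,-0.75,0],"roll":0},{"claw":0,"xyz":[-0.6,-0.75,0],"roll":0},{"claw":0,"xyz":[-0.6,-0.75,0],"roll":0},{"claw":0,"xyz":[-0.5,-0.75,0],"roll":0},{"claw":0,"xyz":[0,-1,0],"roll":0},{"claw":0,"xyz":[0,-1,0],"roll":0}]'
python3 -c "
from h import *
go(340,-320,200)"
```

```text
clock: 1.98
tool_pos: [376.1, -102.0, 249.7]
tool_rot: [180.0, -0.1, 161.5]
ft_force: [0.4, -1.4, 0.3]
opening: -0.2
clock 2.0 pos [ 376.1 -102.   249.7] rot [ 1.8000e+02 -6.0000e-02  1.6152e+02] open -0.2 F [ 0.4 -1.4  0.3] j6 -92
units in tool: [-0.698 -4.364  0.993] n>=4.5 /8: [-0.087 -0.545  0.124]
```

```bash

python3 -m creep '[{"claw":0,"xyz":[-0.16,-0.87,0],"roll":0},{"claw":0,"xyz":[-0.16,-0.87,0],"roll":0},{"claw":0,"xyz":[-0.16,-0.87,0],"roll":0},{"claw":0,"xyz":[-0.16,-0.87,0],"roll":0},{"claw":0,"xyz":[-0.16,-0.87,0],"roll":0},{"claw":0,"xyz":[0,0,0.8],"roll":0},{"claw":0,"xyz":[0,0,0.8],"roll":0},{"claw":0,"xyz":[0,0,0],"roll":0}]'
python3 -c "
from h import *
go(346,-320,87);snap('side','s1',4,(260,90,400,240))"
```

```text
clock: 2.98
tool_pos: [344.2, -318.3, 166.3]
tool_rot: [179.8, -0.4, 161.5]
ft_force: [0.3, -0.2, -0.5]
opening: 0.1
clock 3.0 pos [ 344.2 -318.3  166.3] rot [179.78  -0.4  161.49] open 0.1 F [ 0.3 -0.2 -0.5] j6 -118
units in tool: [-0.055 -0.028  1.586] n>=1.6 /8: [-0.007 -0.003  0.198]
```

View pics/s1.png

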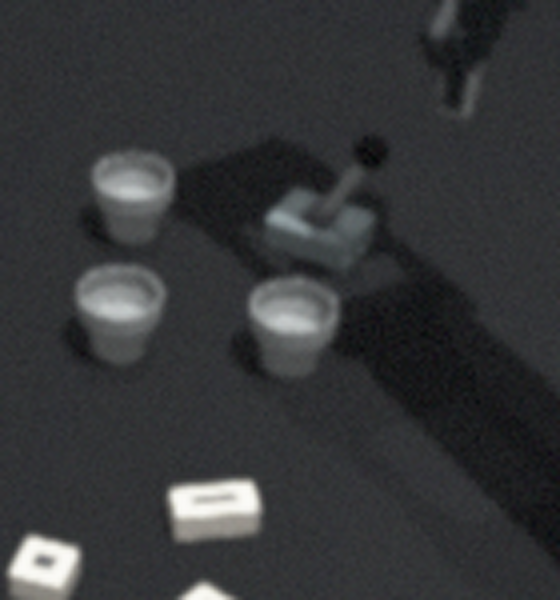

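```bash

python3 -m creep '[{"claw":0,"xyz":[0,-0.05,0.8],"roll":0},{"claw":0,"xyz":[0,0,0.8],"roll":0},{"claw":0,"xyz":[0,0,0],"roll":0},{"claw":0,"xyz":[-0.4,0,0],"roll":0},{"claw":0,"xyz":[-0.4,0,0],"roll":0},{"claw":0,"xyz":[-0.4,0,0],"roll":0},{"claw":0,"xyz":[-0.3,0,0],"roll":0},{"claw":0,"xyz":[-0.3,0,0],"roll":0}]'
python3 -c "
from h import *
snap('side','s2',4,(260,90,400,240));print(proj('side',(344.2,-318.3,147)))
go(448,-354,87)"
```

```text
clock: 4.03
tool_pos: [432.0, -351.7, 94.5]
tool_rot: [-179.9, 0.2, 161.5]
ft_force: [-1.1, -0.2, -1.7]
opening: 0.2
[373.4343527  117.59275819]
clock 4.1 pos [ 433.2 -352.    94.3] rot [-179.88    0.31  161.54] open 0.1 F [-1.8  0.6 -0.4] j6 -114
units in tool: [-0.292  0.056  0.148] n>=0.3 /8: [-0.037  0.007  0.019]
```

View pics/s2.png

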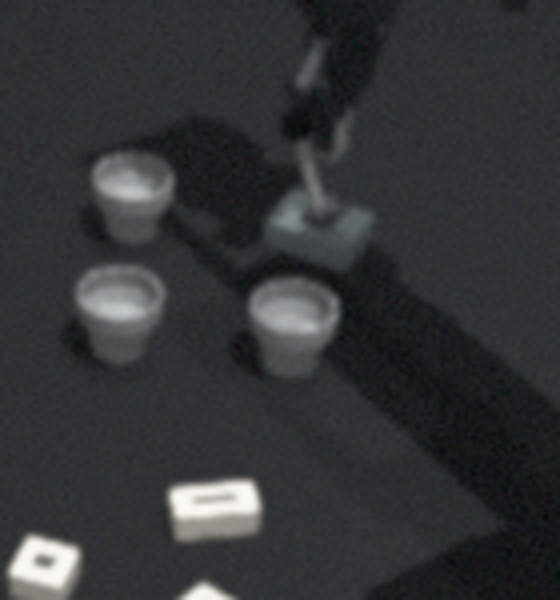

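Ball at about (300,122), lever well past upright. Continue gently.

```bash

python3 -m creep '[{"claw":0,"xyz":[-0.15,0.03,0.1],"roll":0},{"claw":0,"xyz":[-0.1,0,0.05],"roll":0},{"claw":0,"xyz":[-0.08,0,0],"roll":0},{"claw":0,"xyz":[0,0,0],"roll":0}]'
python3 -m creep '[{"claw":0,"xyz":[-0.06,0,0],"roll":0},{"claw":0,"xyz":[-0.06,0,0],"roll":0},{"claw":0,"xyz":[0,0,0],"roll":0}]'
python3 -c "
from h import *
snap('side','s3',4,(260,90,400,240))"
```

```text
clock: 4.58
tool_pos: [444.1, -356.5, 84.5]
tool_rot: [-179.7, -0.1, 161.4]
ft_force: [-11.8, -4.8, 6.9]
opening: 0.2
clock: 4.95
tool_pos: [445.1, -357.0, 84.1]
tool_rot: [-179.8, -0.9, 161.3]
ft_force: [-30.8, 3.6, 16.4]
opening: 0.0
```

View pics/s3.png

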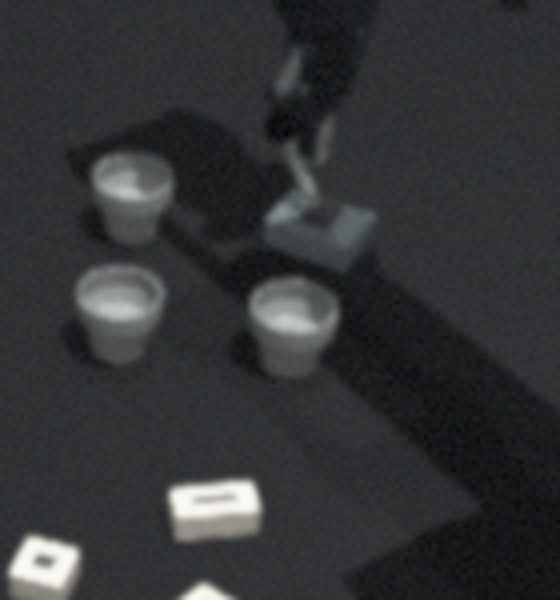

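```bash

python3 -m creep '[{"claw":0,"xyz":[0.5,0,0],"roll":0},{"claw":0,"xyz":[0.5,0,-0.5],"roll":0},{"claw":0,"xyz":[0,0,-1],"roll":0},{"claw":85,"xyz":[0,0,-1],"roll":0},{"claw":85,"xyz":[0,0.8,0],"roll":0},{"claw":85,"xyz":[0,0.8,0],"roll":0},{"claw":85,"xyz":[0,0,0],"roll":0}]'
cat >> h.py <<'E'
def circ(r,z,n=48):
    a=np.linspace(0,2*np.pi,n,endpoint=False); return np.c_[r*np.cos(a),r*np.sin(a),np.full(n,z)]
SH={'c':np.r_[circ(19,0),circ(30,34),circ(30,50)],'p':np.r_[circ(34,0),circ(34,6),circ(22,40)],'cr':np.r_[circ(30,34),circ(30,50)]}
def fit2(cam,im,kind,x,y,z0=0,pad=6,thr=.35):
    from scipy.optimize import minimize
    g=cv2.GaussianBlur(im.astype(np.float32).mean(2),(0,0),.7)
    S=SH[kind]; q=np.array([proj(cam,p+[x,y,z0]) for p in S])
    u0,v0=np.floor(q.min(0)-pad).astype(int);u1,v1=np.ceil(q.max(0)+pad).astype(int)
    box=(u0,v0,u1,v1);G=g[v0:v1,u0:u1]; bg=np.median(np.r_[G[0],G[-1],G[:,0],G[:,-1]]); fg=np.percentile(G,85)
    T=np.clip((G-bg)/(fg-bg)/.8,0,1); T=cv2.morphologyEx(T,cv2.MORPH_CLOSE,np.ones((5,5)))
    f=lambda p:((sil(cam,S+[p[0],p[1],z0],box)-T)**2).sum()
    r=minimize(f,[x,y],method='Nelder-Mead',options=dict(initial_simplex=np.array([[x,y],[x+5,y],[x,y+5]]),xatol=.02,fatol=1e-4))
    return r.x.round(1),round(r.fun,1)
E
python3 - <<'E'
from h import *
im,_=snap('top','t1',3.2,(220,95,430,265)); ims,_=snap('side','s4',4,(230,110,380,260))
im0=cv2.imread('pics/t0.png')
for n,k,x,y in(('ped','p',665,-143),('A','c',550,-185),('B','c',571,-326),('C','c',428,-200)):
  print(n,fit2('top',im,k,x,y),fit2('side',ims,k,x,y-3))
go(440,-310,190)
E
```

```text
clock: 5.88
tool_pos: [430.7, -262.5, 208.7]
tool_rot: [180.0, 0.1, 161.7]
ft_force: [-0.4, -0.4, -0.3]
opening: 72.3
ped (array([ 670.7, -147.9]), np.float64(1.0)) (array([ 672.2, -152.8]), np.float64(123.1))
A (array([ 550.6, -185.1]), np.float64(1.9)) (array([ 551.4, -189.6]), np.float64(21.6))
B (array([ 573.2, -326.9]), np.float64(5.0)) (array([ 574.7, -331. ]), np.float64(21.8))
C (array([ 429.3, -199. ]), np.float64(9.8)) (array([ 430.5, -202.5]), np.float64(63.2))
clock 6.0 pos [ 430.  -264.4  208.2] rot [-1.7997e+02  3.0000e-02  1.6156e+02] open 84.0 F [ 0.   0.3 -0.2] j6 -107
units in tool: [-0.477 -0.801  0.364] n>=1.0 /8: [-0.06  -0.1    0.046]
```

View pics/s4.png

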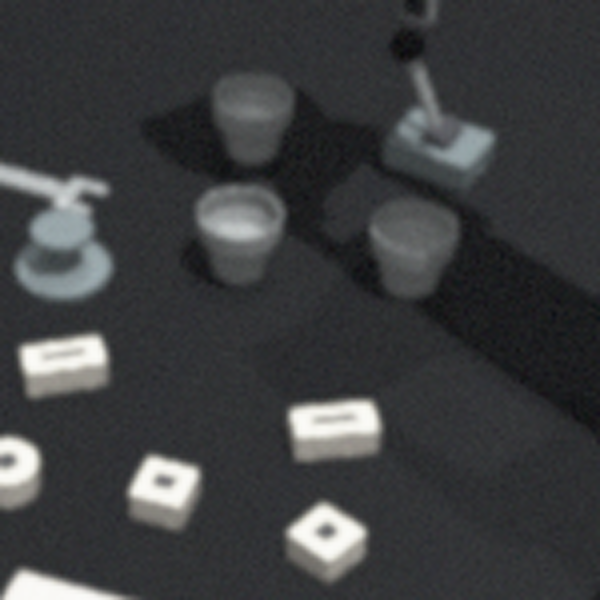

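View pics/t1.png

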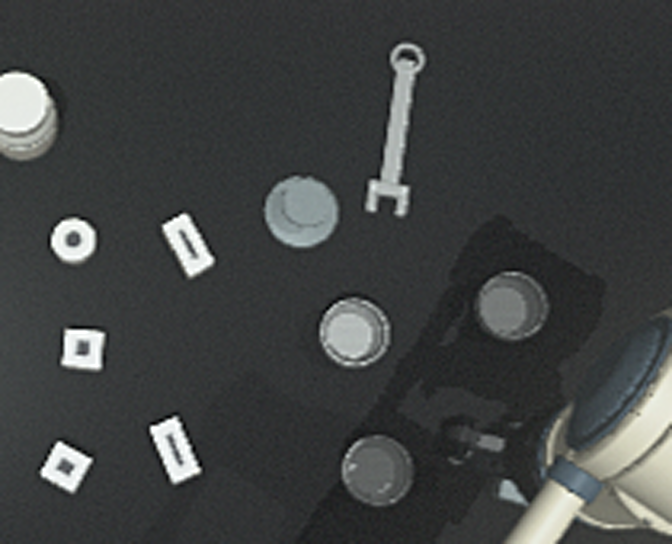

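```bash

python3 -c "
from h import *
print(proj('side',(470,-354,92)),proj('side',(468,-358,92)))
go(430,-201,44)"
```

```text
[329.32253973 121.34423341] [330.21753685 120.70917026]
clock 6.0 pos [ 430.  -264.4  208.2] rot [-1.7997e+02  3.0000e-02  1.6156e+02] open 84.0 F [ 0.   0.3 -0.2] j6 -107
units in tool: [0.403 1.205 3.282] n>=3.5 /8: [0.05  0.151 0.41 ]
```

```bash

python3 -m creep '[{"claw":85,"xyz":[0.2,0.6,0],"roll":0},{"claw":85,"xyz":[0.2,0.6,0.5],"roll":0},{"claw":85,"xyz":[0,0,0.7],"roll":0},{"claw":85,"xyz":[0,0,0.7],"roll":0},{"claw":85,"xyz":[0,0,0.7],"roll":0},{"claw":85,"xyz":[0,0,0.5],"roll":0},{"claw":85,"xyz":[0,0,0.18],"roll":0},{"claw":85,"xyz":[0,0,0],"roll":0}]'
python3 -c "
from h import *
go(430,-201,44);snap('side','s5',4,(250,110,400,260))"
```

```text
clock: 6.98
tool_pos: [429.8, -201.8, 43.7]
tool_rot: [-180.0, -0.0, 161.5]
ft_force: [0.0, -0.1, 0.2]
opening: 85.1
clock 7.0 pos [ 429.8 -201.8   43.7] rot [-1.8000e+02 -4.0000e-02  1.6146e+02] open 85.1 F [ 0.  -0.1  0.2] j6 -101
units in tool: [ 0.001  0.016 -0.005] n>=0.0 /8: [ 0.     0.002 -0.001]
```

View pics/s5.png

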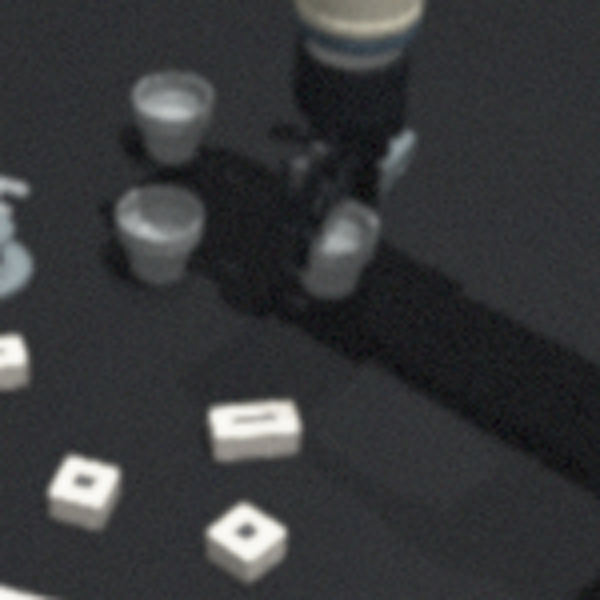

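```bash

python3 -m creep '[{"claw":55,"xyz":[0,0,0],"roll":0},{"claw":55,"xyz":[0,0,0],"roll":0},{"claw":55,"xyz":[0,0,0],"roll":0},{"claw":55,"xyz":[0,0,-0.4],"roll":0},{"claw":55,"xyz":[0,0,-0.8],"roll":0},{"claw":55,"xyz":[0,0,-0.8],"roll":0},{"claw":55,"xyz":[0,0,-0.4],"roll":0},{"claw":55,"xyz":[0,0,0],"roll":0}]'
python3 -c "
from h import *
ims,_=snap('side','s6',4,(250,60,400,210));im,_=snap('top','t2',3.2,(220,95,430,265))
go(671.5,-150,140)"
```

```text
clock: 8.02
tool_pos: [430.6, -201.5, 164.8]
tool_rot: [-180.0, 0.1, 161.5]
ft_force: [0.0, 0.2, -2.2]
opening: 56.9
clock 8.1 pos [ 429.6 -201.   161.9] rot [ 1.7998e+02 -1.4000e-01  1.6150e+02] open 57.1 F [-0.7  0.5 -1.5] j6 -101
units in tool: [-4.267  2.502  0.429] n>=5.0 /8: [-0.533  0.313  0.054]
```

View pics/s6.png

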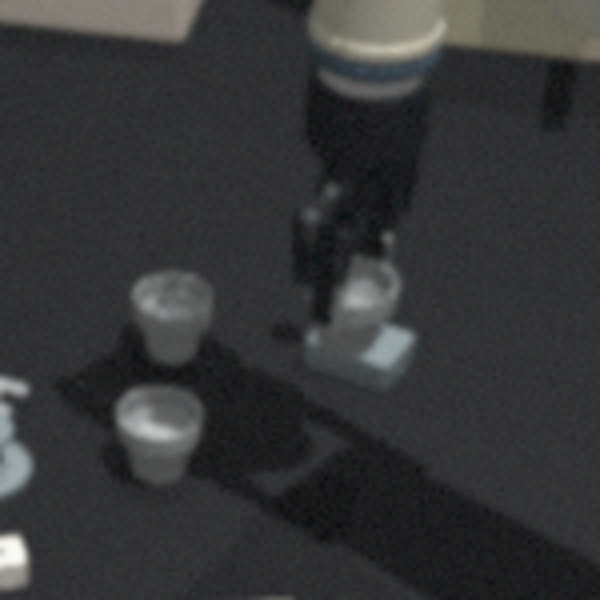

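View pics/t2.png

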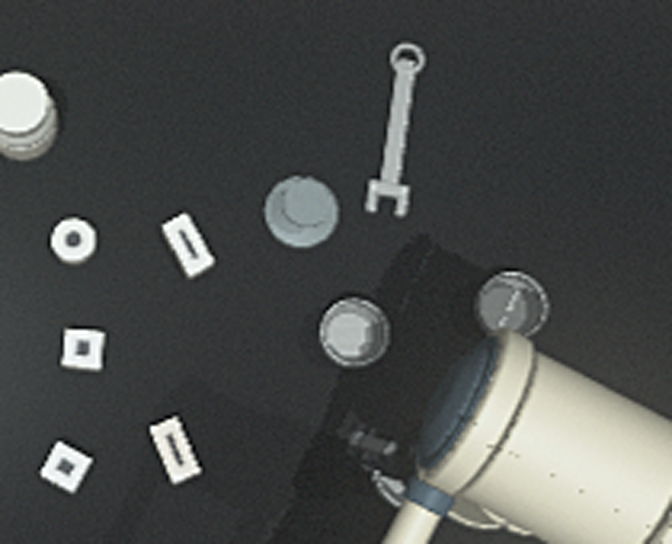

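```bash

python3 -m creep '[{"claw":55,"xyz":[-0.6,0.35,0],"roll":0},{"claw":55,"xyz":[-0.6,0.35,0],"roll":0},{"claw":55,"xyz":[-0.6,0.35,0],"roll":0},{"claw":55,"xyz":[-0.6,0.35,0],"roll":0},{"claw":55,"xyz":[-0.6,0.35,0],"roll":0},{"claw":55,"xyz":[-0.6,0.35,0],"roll":0},{"claw":55,"xyz":[-0.6,0.35,0],"roll":0},{"claw":55,"xyz":[0,0,0],"roll":0}]'
python3 -c "
from h import *
ims,_=snap('side','s7',4,(190,60,340,210));im,_=snap('top','t3',4,(260,95,410,245))
for z in (150,155,160,165,170): print(z,proj('side',(665,-150,z)))
go(671.5,-150,100)"
```

```text
clock: 9.12
tool_pos: [668.5, -150.6, 159.0]
tool_rot: [-180.0, -0.4, 161.6]
ft_force: [-0.9, 0.7, -1.0]
opening: 57.2
150 [245.83179956 134.31152081]
155 [245.76103285 132.76066578]
160 [245.68990662 131.20193168]
165 [245.61841811 129.63525831]
170 [245.54656455 128.06058487]
clock 9.2 pos [ 667.2 -151.5  161. ] rot [-179.97   -0.26  161.52] open 57.1 F [ 0.5 -0.2 -1.6] j6 -87
units in tool: [-0.077  0.057  1.219] n>=1.2 /8: [-0.01   0.007  0.152]
```

View pics/s7.png

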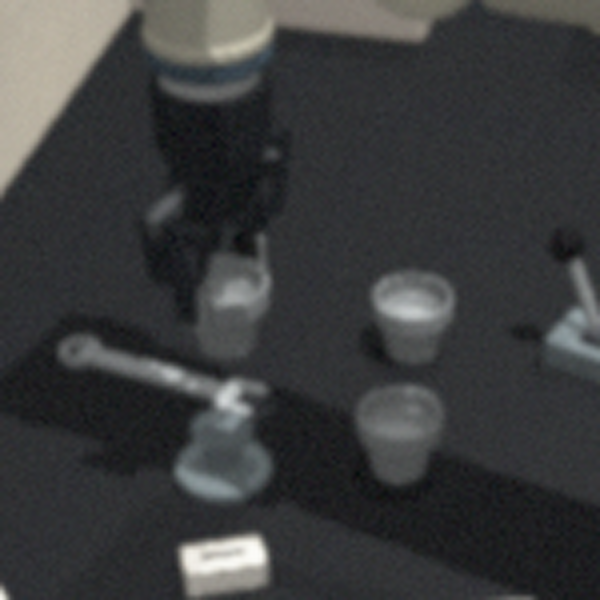

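View pics/t3.png

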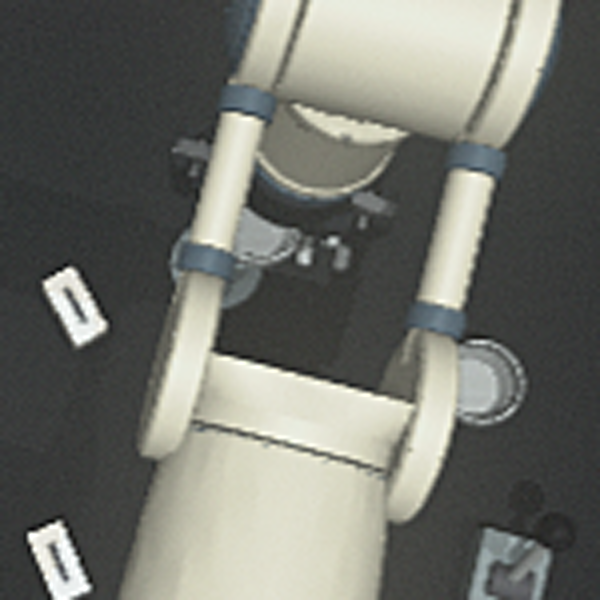

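```bash

python3 -m creep '[{"claw":55,"xyz":[-0.08,0.06,0.5],"roll":0},{"claw":55,"xyz":[0,0,0.5],"roll":0},{"claw":55,"xyz":[0,0,0.2],"roll":0},{"claw":55,"xyz":[0,0,0],"roll":0}]'
python3 -m creep '[{"claw":55,"xyz":[0,0,0.1],"roll":0},{"claw":55,"xyz":[0,0,0],"roll":0}]'
python3 -m creep '[{"claw":55,"xyz":[0,0,0.06],"roll":0},{"claw":55,"xyz":[0,0,0],"roll":0}]'
python3 -c "
from h import *
go(671.5,-150,86);ims,_=snap('side','s8',5,(200,90,320,210))"
```

```text
clock: 9.72
tool_pos: [671.8, -150.3, 103.0]
tool_rot: [-180.0, -0.1, 161.5]
ft_force: [0.3, -0.8, -1.8]
opening: 57.1
clock: 9.98
tool_pos: [673.0, -150.2, 99.5]
tool_rot: [180.0, 0.1, 161.5]
ft_force: [-0.1, -0.1, -1.9]
opening: 57.2
clock: 10.22
tool_pos: [672.8, -150.1, 95.6]
tool_rot: [-180.0, -0.0, 161.5]
ft_force: [0.5, 0.1, -0.6]
opening: 57.6
clock 10.2 pos [ 672.8 -150.1   95.6] rot [-1.8000e+02 -1.0000e-02  1.6151e+02] open 57.6 F [ 0.5  0.1 -0.6] j6 -87
units in tool: [ 0.025 -0.006  0.192] n>=0.2 /8: [ 0.003 -0.001  0.024]
```

View pics/s8.png

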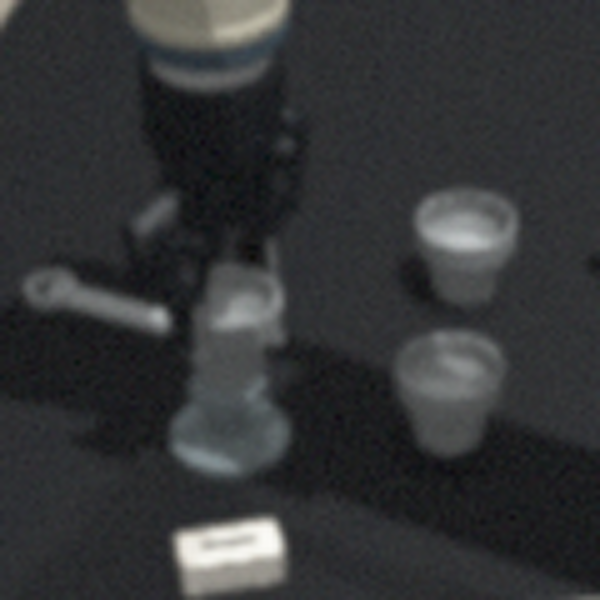

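```bash

python3 -m creep '[{"claw":55,"xyz":[0.02,0,0.04],"roll":0},{"claw":55,"xyz":[0,0,0],"roll":0}]'
python3 -m creep '[{"claw":55,"xyz":[0,0,0.04],"roll":0},{"claw":55,"xyz":[0,0,0],"roll":0}]'
```

```text
clock: 10.52
tool_pos: [671.7, -149.7, 93.5]
tool_rot: [-180.0, -0.0, 161.5]
ft_force: [-0.3, -0.7, -0.5]
opening: 57.0
clock: 10.78
tool_pos: [671.7, -149.8, 91.4]
tool_rot: [-180.0, -0.0, 161.5]
ft_force: [-0.1, -0.1, -1.3]
opening: 57.3
```

```bash

python3 -m creep '[{"claw":55,"xyz":[0,0,0.04],"roll":0},{"claw":55,"xyz":[0,0,0],"roll":0}]'
python3 -m creep '[{"claw":55,"xyz":[0,0,0.04],"roll":0},{"claw":55,"xyz":[0,0,0],"roll":0}]'
python3 -m creep '[{"claw":55,"xyz":[0,0,0.04],"roll":0},{"claw":55,"xyz":[0,0,0],"roll":0}]'
```

```text
clock: 11.02
tool_pos: [671.8, -149.8, 89.5]
tool_rot: [-180.0, -0.0, 161.5]
ft_force: [1.2, 0.7, -1.2]
opening: 57.1
clock: 11.28
tool_pos: [671.8, -149.8, 87.5]
tool_rot: [-180.0, -0.0, 161.5]
ft_force: [0.2, -0.7, -1.2]
opening: 57.2
clock: 11.52
tool_pos: [671.9, -149.8, 85.7]
tool_rot: [180.0, -0.0, 161.5]
ft_force: [0.5, 0.1, -1.0]
opening: 57.6
```

```bash

python3 -m creep '[{"claw":55,"xyz":[0,0,0.03],"roll":0},{"claw":55,"xyz":[0,0,0],"roll":0}]'
python3 -m creep '[{"claw":55,"xyz":[0,0,0.03],"roll":0},{"claw":55,"xyz":[0,0,0],"roll":0}]'
python3 -c "
from h import *
ims,_=snap('side','s9',5,(200,90,320,210))"
```

```text
clock: 11.78
tool_pos: [672.0, -149.8, 85.6]
tool_rot: [180.0, 0.0, 161.5]
ft_force: [-3.2, 0.7, 4.5]
opening: 56.8
clock: 12.02
tool_pos: [672.1, -149.8, 85.6]
tool_rot: [180.0, 0.1, 161.5]
ft_force: [-5.3, 1.0, 10.9]
opening: 57.0
```

View pics/s9.png

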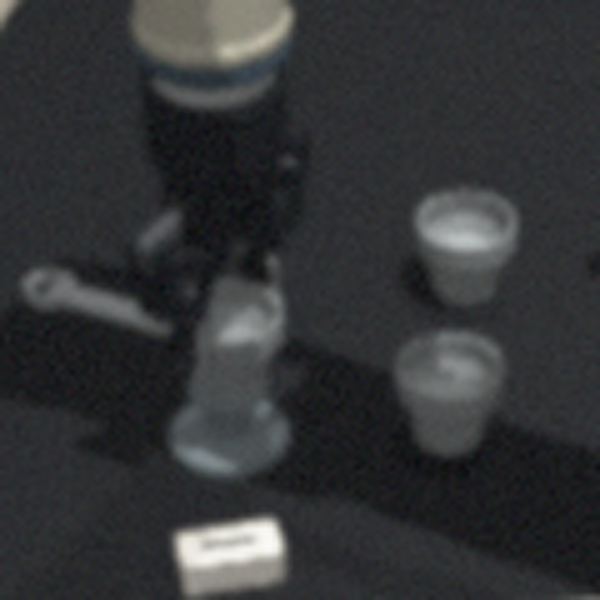

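```bash

python3 -m creep '[{"claw":55,"xyz":[0,0,-0.05],"roll":0},{"claw":85,"xyz":[0,0,0],"roll":0},{"claw":85,"xyz":[0,0,0],"roll":0},{"claw":85,"xyz":[0,0,0],"roll":0},{"claw":85,"xyz":[0,0,-0.7],"roll":0},{"claw":85,"xyz":[0,0,-0.8],"roll":0},{"claw":85,"xyz":[1,0,0],"roll":0},{"claw":85,"xyz":[1,0,0],"roll":0}]'
python3 -m creep '[{"claw":85,"xyz":[0.6,-0.8,0],"roll":0},{"claw":85,"xyz":[0.6,-0.8,0],"roll":0},{"claw":85,"xyz":[0,-0.8,0],"roll":0},{"claw":85,"xyz":[0,0,0],"roll":0}]'
python3 -c "
from h import *
ims,_=snap('side','s10',5,(200,90,320,210)); im,_=snap('top','t4',4,(260,95,410,245))
print(fit2('top',im,'cr',671,-148,40),fit2('side',ims,'cr',672,-152,40))
for n,x,y in(('A',550,-185),('B',573,-327)): print(n,fit2('top',im,'c',x,y),fit2('side',ims,'c',x,y-4))
go(551,-187,45)
"
```

```text
clock: 13.08
tool_pos: [576.5, -117.9, 160.5]
tool_rot: [180.0, 0.1, 161.5]
ft_force: [0.2, -0.1, -0.3]
opening: 84.8
clock: 13.58
tool_pos: [481.0, -214.9, 160.5]
tool_rot: [-180.0, 0.0, 161.3]
ft_force: [0.5, 0.3, -0.1]
opening: 84.8
(array([ 655.7, -139.3]), np.float64(158.4)) (array([ 671.6, -152.6]), np.float64(73.0))
A (array([ 551.5, -183.9]), np.float64(39.4)) (array([ 551. , -186.7]), np.float64(18.9))
B (array([ 555.8, -342.6]), np.float64(281.6)) (array([ 573.5, -332.7]), np.float64(63.3))
clock 13.7 pos [ 482.1 -212.9  160.3] rot [1.7997e+02 1.0000e-02 1.6145e+02] open 85.1 F [-0.7  0.  -0. ] j6 -99
units in tool: [-1.141  0.928  2.307] n>=2.7 /8: [-0.143  0.116  0.288]
```

View pics/s10.png

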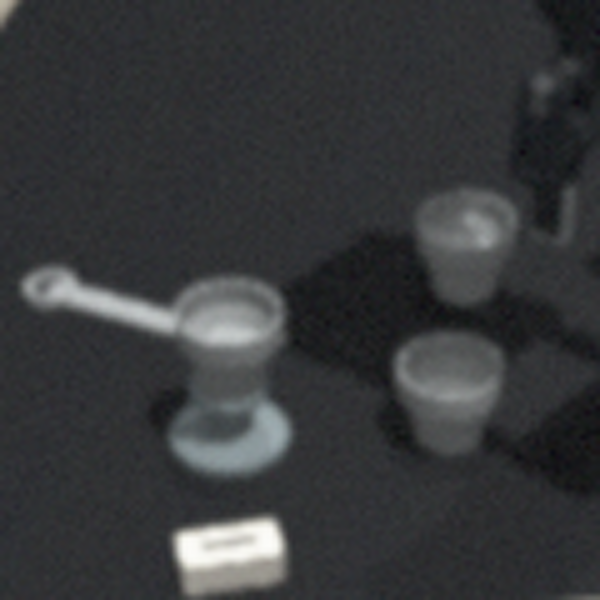

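View pics/t4.png

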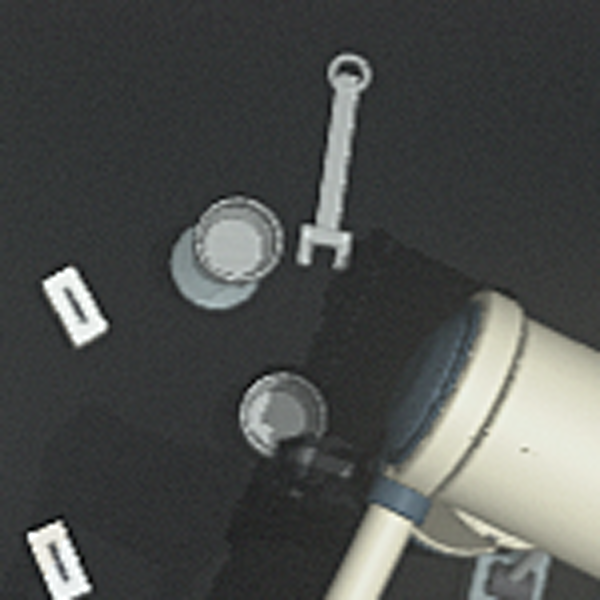

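```bash

python3 -c "
from h import *
print(ray('top',319.25,155,90))
# pedestal foot circle: left171 right ~258 top~222? bottom 310
print(proj('top',(670.7,-147.9,90)),proj('top',(671.3,-150,90)))
"
python3 -m creep '[{"claw":85,"xyz":[-0.57,0.46,0],"roll":0},{"claw":85,"xyz":[-0.57,0.46,0.3],"roll":0},{"claw":85,"xyz":[0,0,0.7],"roll":0},{"claw":85,"xyz":[0,0,0.7],"roll":0},{"claw":85,"xyz":[0,0,0.6],"roll":0},{"claw":85,"xyz":[0,0,0],"roll":0}]'
python3 -c "
from h import *
go(551,-187.3,45)"
```

```text
[ 667.22393691 -150.55013328   90.        ]
[318.24793362 153.79600844] [318.99452464 153.57720923]
clock: 14.42
tool_pos: [549.4, -185.3, 41.9]
tool_rot: [180.0, -0.4, 161.6]
ft_force: [-0.5, 0.0, -0.2]
opening: 85.2
clock 14.4 pos [ 549.4 -185.3   41.9] rot [179.96  -0.37 161.6 ] open 85.2 F [-0.5  0.  -0.2] j6 -94
units in tool: [-0.043 -0.027 -0.062] n>=0.1 /8: [-0.005 -0.003 -0.008]
```

```bash

python3 -m creep '[{"claw":85,"xyz":[-0.04,-0.03,-0.06],"roll":0},{"claw":85,"xyz":[0,0,0],"roll":0},{"claw":55,"xyz":[0,0,0],"roll":0},{"claw":55,"xyz":[0,0,0],"roll":0},{"claw":55,"xyz":[0,0,0],"roll":0},{"claw":55,"xyz":[0,0,0],"roll":0}]'
python3 -m creep '[{"claw":55,"xyz":[0,0,-0.5],"roll":0},{"claw":55,"xyz":[0,0,-0.8],"roll":0},{"claw":55,"xyz":[0,0,-0.8],"roll":0},{"claw":55,"xyz":[0,0,-0.8],"roll":0},{"claw":55,"xyz":[0,0,0],"roll":0}]'
python3 -c "
from h import *
go(671.9,-149.8,160)"
```

```text
clock: 15.18
tool_pos: [552.9, -189.7, 49.8]
tool_rot: [-180.0, 0.2, 161.5]
ft_force: [0.9, 0.7, 5.9]
opening: 56.7
clock: 15.8
tool_pos: [553.4, -190.0, 197.5]
tool_rot: [-180.0, 0.4, 161.5]
ft_force: [0.2, 0.2, -0.8]
opening: 57.1
clock 15.8 pos [ 553.4 -190.   197.5] rot [-179.97    0.4   161.5 ] open 57.1 F [ 0.2  0.2 -0.8] j6 -94
units in tool: [-1.988  1.515  0.762] n>=2.6 /8: [-0.248  0.189  0.095]
```

```bash

python3 -m creep '[{"claw":55,"xyz":[-0.51,0.37,0],"roll":0},{"claw":55,"xyz":[-0.51,0.37,0],"roll":0},{"claw":55,"xyz":[-0.51,0.37,0],"roll":0},{"claw":55,"xyz":[-0.51,0.37,0.2],"roll":0},{"claw":55,"xyz":[0,0,0.3],"roll":0},{"claw":55,"xyz":[0,0,0],"roll":0},{"claw":55,"xyz":[0,0,0],"roll":0}]'
python3 -c "
from h import *
go(674.5,-150.7,160);ims,_=snap('side','s11',5,(200,80,320,200))"
```

```text
clock: 16.68
tool_pos: [671.5, -152.0, 168.2]
tool_rot: [-180.0, -0.0, 161.5]
ft_force: [0.3, -0.3, -1.4]
opening: 56.7
clock 16.7 pos [ 671.5 -152.   168.2] rot [-1.7998e+02 -4.0000e-02  1.6146e+02] open 56.7 F [ 0.3 -0.3 -1.4] j6 -87
units in tool: [-0.048  0.044  0.164] n>=0.2 /8: [-0.006  0.005  0.021]
```

View pics/s11.png

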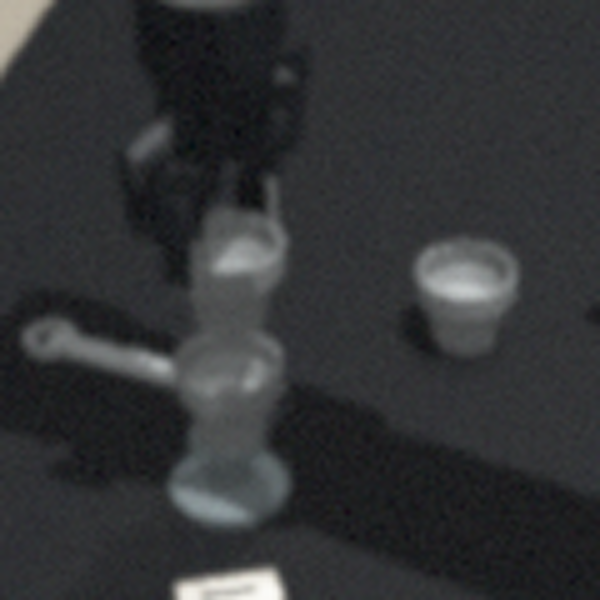

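```bash

python3 -m creep '[{"claw":55,"xyz":[-0.04,0.04,0.3],"roll":0},{"claw":55,"xyz":[0,0,0.3],"roll":0},{"claw":55,"xyz":[0,0,0.2],"roll":0},{"claw":55,"xyz":[0,0,0],"roll":0}]'
python3 -m creep '[{"claw":55,"xyz":[0,0,0.1],"roll":0},{"claw":55,"xyz":[0,0,0],"roll":0}]'
python3 -m creep '[{"claw":55,"xyz":[0,0,0.06],"roll":0},{"claw":55,"xyz":[0,0,0],"roll":0}]'
```

```text
clock: 17.23
tool_pos: [674.1, -150.1, 126.1]
tool_rot: [-180.0, -0.2, 161.5]
ft_force: [1.0, -0.2, -0.4]
opening: 57.0
clock: 17.48
tool_pos: [674.9, -150.3, 123.2]
tool_rot: [-180.0, 0.0, 161.5]
ft_force: [0.5, -0.2, -1.2]
opening: 57.2
clock: 17.73
tool_pos: [674.8, -150.2, 120.1]
tool_rot: [-180.0, -0.0, 161.5]
ft_force: [-0.3, 0.3, -1.2]
opening: 56.8
```

```bash

python3 -m creep '[{"claw":55,"xyz":[0,0,0.06],"roll":0},{"claw":55,"xyz":[0,0,0],"roll":0}]'
python3 -m creep '[{"claw":55,"xyz":[0,0,0.04],"roll":0},{"claw":55,"xyz":[0,0,0],"roll":0}]'
python3 -m creep '[{"claw":55,"xyz":[0,0,0.04],"roll":0},{"claw":55,"xyz":[0,0,0],"roll":0}]'
python3 -m creep '[{"claw":55,"xyz":[0,0,0.03],"roll":0},{"claw":55,"xyz":[0,0,0],"roll":0}]'
```

```text
clock: 17.98
tool_pos: [674.7, -150.2, 116.8]
tool_rot: [-180.0, -0.0, 161.5]
ft_force: [0.3, 0.1, -1.9]
opening: 56.8
clock: 18.23
tool_pos: [674.8, -150.3, 115.0]
tool_rot: [-180.0, -0.0, 161.5]
ft_force: [0.1, -0.4, -1.2]
opening: 56.6
clock: 18.48
tool_pos: [675.1, -150.3, 113.9]
tool_rot: [180.0, 0.1, 161.5]
ft_force: [0.4, 0.9, 0.9]
opening: 57.1
clock: 18.73
tool_pos: [675.2, -150.4, 113.8]
tool_rot: [180.0, 0.1, 161.5]
ft_force: [-1.9, 1.1, 6.5]
opening: 57.2
```

```bash

python3 -m creep '[{"claw":55,"xyz":[0,0,-0.04],"roll":0},{"claw":85,"xyz":[0,0,0],"roll":0},{"claw":85,"xyz":[0,0,0],"roll":0},{"claw":85,"xyz":[0,0,0],"roll":0},{"claw":85,"xyz":[0,0,-0.7],"roll":0},{"claw":85,"xyz":[0,0,-0.8],"roll":0},{"claw":85,"xyz":[0,0,0],"roll":0}]'
python3 -c "
from h import *
go(574,-329.1,180);ims,_=snap('side','s12',5,(200,80,320,200))"
```

```text
clock: 19.6
tool_pos: [676.4, -150.7, 194.3]
tool_rot: [180.0, 0.5, 161.5]
ft_force: [-0.8, -0.2, 0.8]
opening: 84.8
clock 19.6 pos [ 676.4 -150.7  194.3] rot [179.97   0.48 161.51] open 84.8 F [-0.8 -0.2  0.8] j6 -87
units in tool: [ 0.813 -4.034  0.277] n>=4.1 /8: [ 0.102 -0.504  0.035]
```

View pics/s12.png

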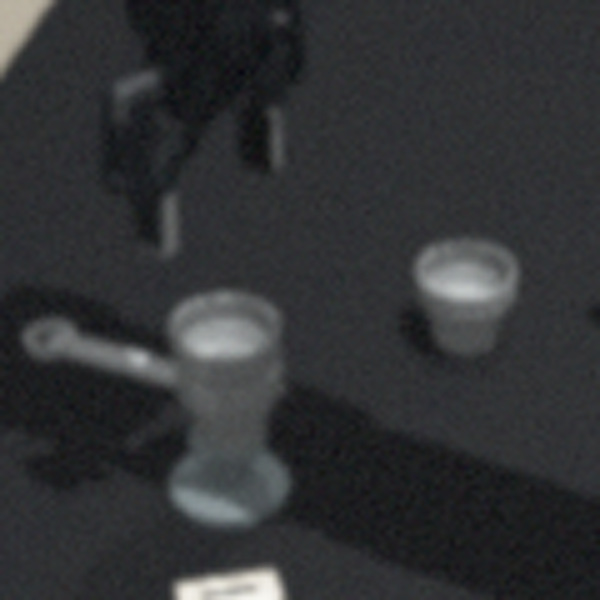

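```bash

python3 -m creep '[{"claw":85,"xyz":[0.16,-0.8,0],"roll":0},{"claw":85,"xyz":[0.16,-0.8,0],"roll":0},{"claw":85,"xyz":[0.16,-0.8,0],"roll":0},{"claw":85,"xyz":[0.16,-0.8,0],"roll":0},{"claw":85,"xyz":[0.17,-0.83,0],"roll":0},{"claw":85,"xyz":[0,0,0],"roll":0},{"claw":85,"xyz":[0,0,0],"roll":0}]'
python3 -c "
from h import *
go(574,-329.1,46)"
```

```text
clock: 20.52
tool_pos: [572.4, -328.0, 187.4]
tool_rot: [179.9, -0.1, 161.5]
ft_force: [0.1, 0.7, 1.2]
opening: 84.6
clock 20.5 pos [ 572.4 -328.   187.4] rot [ 1.7994e+02 -1.0000e-01  1.6149e+02] open 84.6 F [0.1 0.7 1.2] j6 -104
units in tool: [-0.041 -0.013  2.829] n>=2.8 /8: [-0.005 -0.002  0.354]
```

```bash

python3 -m creep '[{"claw":85,"xyz":[-0.04,-0.01,0.7],"roll":0},{"claw":85,"xyz":[0,0,0.7],"roll":0},{"claw":85,"xyz":[0,0,0.7],"roll":0},{"claw":85,"xyz":[0,0,0.6],"roll":0},{"claw":85,"xyz":[0,0,0],"roll":0},{"claw":85,"xyz":[0,0,0],"roll":0},{"claw":85,"xyz":[0,0,0],"roll":0}]'
python3 -c "
from h import *
go(574,-329.1,46)"
```

```text
clock: 21.4
tool_pos: [575.5, -329.9, 56.2]
tool_rot: [-180.0, 0.2, 161.5]
ft_force: [-0.0, -0.2, 0.0]
opening: 84.6
clock 21.4 pos [ 575.5 -329.9   56.2] rot [-179.95    0.2   161.54] open 84.6 F [-0.  -0.2  0. ] j6 -104
units in tool: [0.033 0.006 0.204] n>=0.2 /8: [0.004 0.001 0.025]
```

```bash

python3 -m creep '[{"claw":85,"xyz":[0.03,0,0.2],"roll":0},{"claw":85,"xyz":[0,0,0],"roll":0},{"claw":85,"xyz":[0,0,0],"roll":0}]'
python3 -m creep '[{"claw":55,"xyz":[0,0,0],"roll":0},{"claw":55,"xyz":[0,0,0],"roll":0},{"claw":55,"xyz":[0,0,0],"roll":0},{"claw":55,"xyz":[0,0,0],"roll":0}]'
python3 -m creep '[{"claw":55,"xyz":[0,0,-0.5],"roll":0},{"claw":55,"xyz":[0,0,-0.8],"roll":0},{"claw":55,"xyz":[0,0,-0.8],"roll":0},{"claw":55,"xyz":[0,0,-0.8],"roll":0},{"claw":55,"xyz":[0,0,0],"roll":0},{"claw":55,"xyz":[0,0,0],"roll":0}]'
python3 -c "
from h import *
go(675,-150.3,200)"
```

```text
clock: 21.78
tool_pos: [572.7, -329.2, 43.6]
tool_rot: [180.0, -0.0, 161.5]
ft_force: [-0.8, -0.6, -0.1]
opening: 84.8
clock: 22.28
tool_pos: [573.2, -329.4, 44.5]
tool_rot: [-180.0, 0.1, 161.5]
ft_force: [0.5, -0.2, 3.6]
opening: 57.1
clock: 23.02
tool_pos: [572.5, -328.9, 187.0]
tool_rot: [180.0, -0.1, 161.5]
ft_force: [-0.0, -0.1, -2.2]
opening: 57.2
clock 23.0 pos [ 572.5 -328.9  187. ] rot [ 1.7997e+02 -1.3000e-01  1.6150e+02] open 57.2 F [-0.  -0.1 -2.2] j6 -104
units in tool: [-0.81   4.039 -0.26 ] n>=4.1 /8: [-0.101  0.505 -0.033]
```

```bash

python3 -m creep '[{"claw":55,"xyz":[-0.15,0.8,-0.2],"roll":0},{"claw":55,"xyz":[-0.15,0.8,0],"roll":0},{"claw":55,"xyz":[-0.15,0.8,0],"roll":0},{"claw":55,"xyz":[-0.15,0.8,0],"roll":0},{"claw":55,"xyz":[-0.15,0.82,0],"roll":0},{"claw":55,"xyz":[0,0,0],"roll":0},{"claw":55,"xyz":[0,0,0],"roll":0}]'
python3 -c "
from h import *
go(671.3,-149.7,160);ims,_=snap('side','s13',5,(200,60,320,180))"
```

```text
clock: 23.9
tool_pos: [671.5, -150.6, 196.3]
tool_rot: [-180.0, -0.2, 161.5]
ft_force: [-0.9, -0.3, -1.1]
opening: 57.1
clock 23.9 pos [ 671.5 -150.6  196.3] rot [-179.95   -0.21  161.51] open 57.1 F [-0.9 -0.3 -1.1] j6 -87
units in tool: [0.007 0.016 0.726] n>=0.7 /8: [0.001 0.002 0.091]
```

View pics/s13.png

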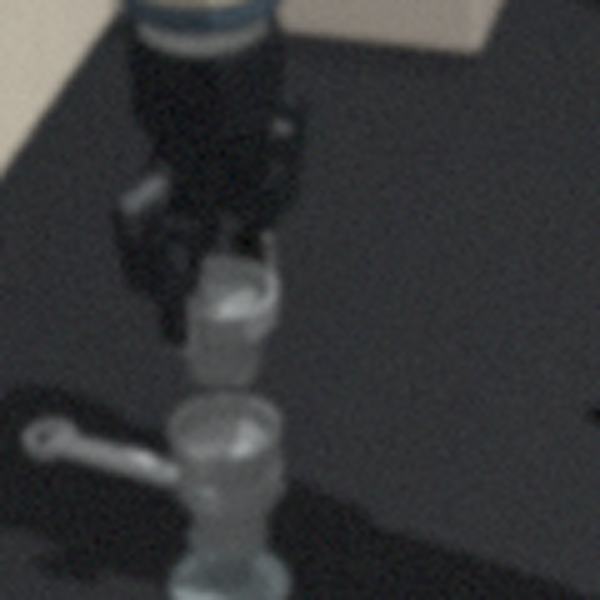

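Held cup's foot (~x 224) is aligned over the stack (~x 226). Lower.

```bash

python3 -m creep '[{"claw":55,"xyz":[0,0,0.4],"roll":0},{"claw":55,"xyz":[0,0,0.3],"roll":0},{"claw":55,"xyz":[0,0,0.2],"roll":0},{"claw":55,"xyz":[0,0,0.1],"roll":0},{"claw":55,"xyz":[0,0,0],"roll":0},{"claw":55,"xyz":[0,0,0],"roll":0}]'
python3 -m creep '[{"claw":55,"xyz":[0,0,0.04],"roll":0},{"claw":55,"xyz":[0,0,0],"roll":0}]'
```

```text
clock: 24.7
tool_pos: [672.5, -150.5, 149.6]
tool_rot: [180.0, 0.1, 161.5]
ft_force: [-0.2, -0.7, -1.2]
opening: 57.2
clock: 24.95
tool_pos: [672.2, -150.4, 146.9]
tool_rot: [-180.0, 0.0, 161.5]
ft_force: [0.2, -0.8, -1.8]
opening: 57.2
```

```bash

python3 -m creep '[{"claw":55,"xyz":[0,0,0.1],"roll":0},{"claw":55,"xyz":[0,0,0],"roll":0}]'
python3 -m creep '[{"claw":55,"xyz":[0,0,0.08],"roll":0},{"claw":55,"xyz":[0,0,0],"roll":0}]'
python3 -m creep '[{"claw":55,"xyz":[0,0,0.04],"roll":0},{"claw":55,"xyz":[0,0,0],"roll":0}]'
python3 -m creep '[{"claw":55,"xyz":[0,0,0.04],"roll":0},{"claw":55,"xyz":[0,0,0],"roll":0}]'
```

```text
clock: 25.2
tool_pos: [671.9, -150.4, 140.9]
tool_rot: [-180.0, -0.1, 161.5]
ft_force: [0.4, 0.4, -1.4]
opening: 57.1
clock: 25.45
tool_pos: [672.0, -150.4, 137.1]
tool_rot: [-180.0, -0.1, 161.5]
ft_force: [-0.9, -0.4, -1.1]
opening: 57.3
clock: 25.7
tool_pos: [672.1, -150.4, 135.6]
tool_rot: [-180.0, -0.0, 161.5]
ft_force: [-0.4, 0.5, -1.7]
opening: 57.3
clock: 25.95
tool_pos: [672.1, -150.4, 133.5]
tool_rot: [-180.0, -0.0, 161.5]
ft_force: [0.1, -0.4, -1.5]
opening: 57.1
```

```bash

python3 -m creep '[{"claw":55,"xyz":[0,0,0.03],"roll":0},{"claw":55,"xyz":[0,0,0],"roll":0}]'
python3 -m creep '[{"claw":55,"xyz":[0,0,0.03],"roll":0},{"claw":55,"xyz":[0,0,0],"roll":0}]'
```

```text
clock: 26.2
tool_pos: [672.3, -150.4, 132.5]
tool_rot: [180.0, 0.0, 161.5]
ft_force: [0.4, -0.3, -0.5]
opening: 57.3
clock: 26.45
tool_pos: [672.4, -150.5, 132.5]
tool_rot: [180.0, 0.1, 161.5]
ft_force: [-1.4, 0.9, 5.4]
opening: 56.9
```

```bash

python3 -m creep '[{"claw":55,"xyz":[0,0,-0.04],"roll":0},{"claw":85,"xyz":[0,0,0],"roll":0},{"claw":85,"xyz":[0,0,0],"roll":0},{"claw":85,"xyz":[0,0,0],"roll":0},{"claw":85,"xyz":[0,0,-0.7],"roll":0},{"claw":85,"xyz":[0,0,-0.8],"roll":0},{"claw":85,"xyz":[1,0,0],"roll":0},{"claw":85,"xyz":[1,0,0],"roll":0}]'
python3 -m creep '[{"claw":85,"xyz":[1,0,0],"roll":0},{"claw":85,"xyz":[1,0,0],"roll":0},{"claw":85,"xyz":[0.5,0,0],"roll":0},{"claw":85,"xyz":[0.5,0,0],"roll":0},{"claw":85,"xyz":[0,0,0],"roll":0}]'
python3 -c "
from h import *
ims,_=snap('side','s14',5,(200,60,320,180)); im,_=snap('top','t5',1.5)
show(im,'t5c',6,(280,110,380,210))
px={'r':[(642,64)],'s':[(540,57),(435,74)],'o':[(637,-40),(450,-25)]}
for k in px:
  for x,y in px[k]:
    yaw=0.45 if k=='o' else 0
    for c,I in(('top',im),('side',ims)): print(k,c,np.round(fit(c,I,k,x,y,yaw),2))
go(500,0,200)"
```

```text
clock: 27.45
tool_pos: [576.8, -118.6, 208.0]
tool_rot: [180.0, 0.0, 161.5]
ft_force: [0.1, -0.4, 0.2]
opening: 85.3
clock: 28.08
tool_pos: [434.6, -70.9, 208.5]
tool_rot: [180.0, 0.1, 161.5]
ft_force: [0.3, -0.4, 0.6]
opening: 85.1
r top [644.3   66.19   7.34   4.71]
r side [644.81  62.17   7.94  11.05]
s top [542.49  57.91  -5.4    3.82]
s side [543.78  53.96  -5.73  11.57]
s top [436.01  74.19 -29.15   3.24]
s side [436.26  70.69 -30.8   13.71]
o top [638.72 -40.3   27.36   4.68]
o side [638.81 -43.15  28.59  10.22]
o top [428.93 -56.02 170.6  137.68]
o side [450.49 -26.59  21.65  12.17]
clock 28.2 pos [435.6 -71.3 208. ] rot [1.8000e+02 7.0000e-02 1.6151e+02] open 85.1 F [-0.1  0.6  0.2] j6 -85
units in tool: [-0.77   1.761  0.162] n>=1.9 /8: [-0.096  0.22   0.02 ]
```

View pics/s14.png

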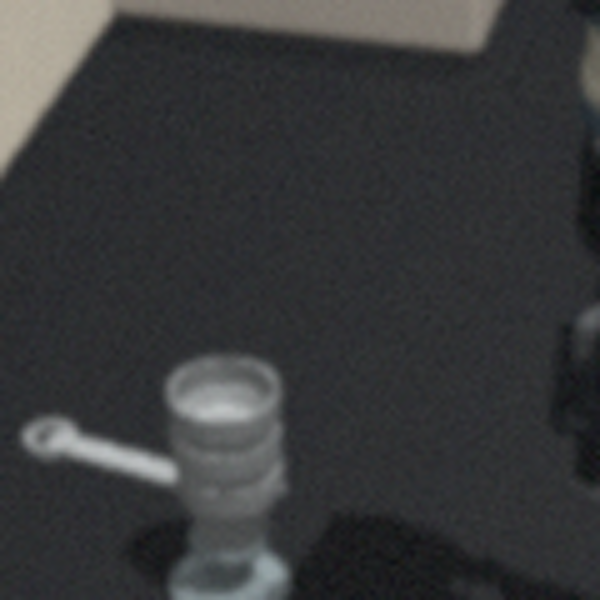

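View pics/t5.png

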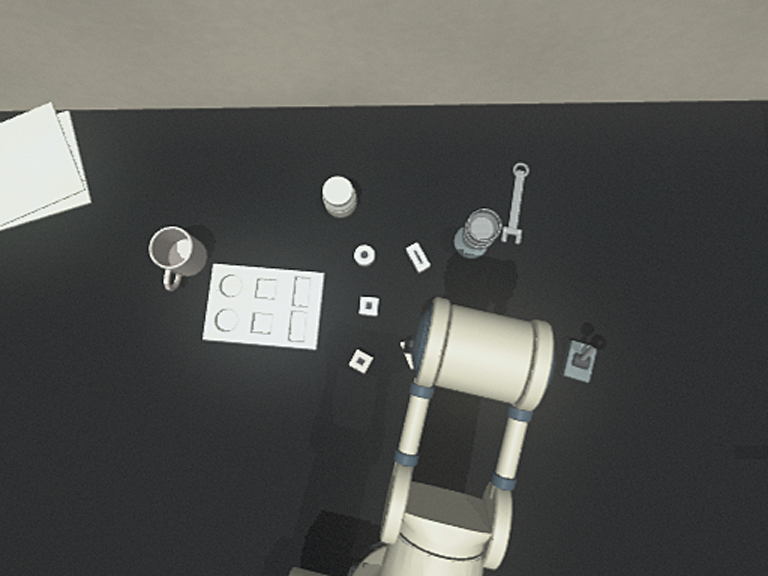

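View pics/t5c.png

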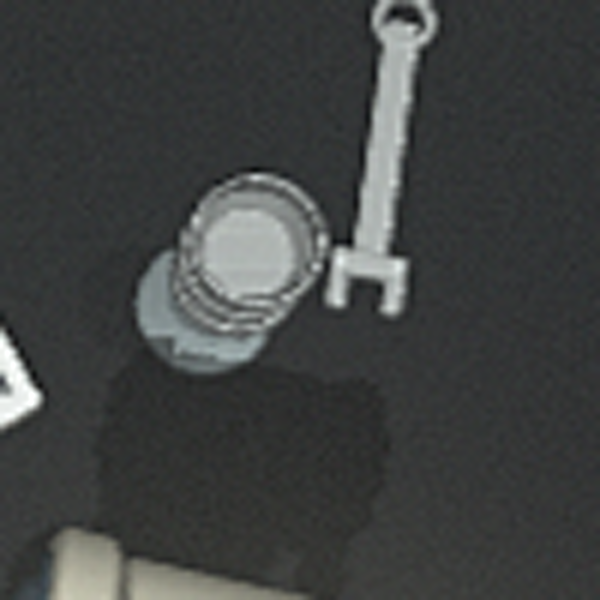

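```bash

python3 -c "
from h import *
print(ray('top',322.75,150.25,138))
d=np.load('last_top.npz')['d']; C=cloud('top',d); m=(C[...,2]>125)&(C[...,2]<150)&(abs(C[...,0]-671)<50)&(abs(C[...,1]+150)<50); p=C[m]; print(m.sum(),p.min(0),p.max(0),p.mean(0))
m=(C[...,2]>31)&(C[...,2]<60)&(abs(C[...,0]-671)<50)&(abs(C[...,1]+150)<50); p=C[m]; print(m.sum(),p.min(0),p.max(0),p.mean(0))
D=np.load('last_side.npz')['d']; C=cloud('side',D); m=(C[...,2]>127)&(C[...,2]<150)&(abs(C[...,0]-671)<50)&(abs(C[...,1]+150)<50); p=C[m]; print(m.sum(),p.min(0),p.max(0),p.mean(0))
"

```

```text
[ 668.3065265  -152.14810031  138.        ]
118 [ 640.47668884 -179.75125672  125.02417503] [ 699.70828291 -120.76215003  142.11478788] [ 671.17575182 -150.34136741  134.68739343]
10 [ 649.50292192 -142.44890083   34.41033918] [ 668.3618561  -125.97012144   43.10503821] [ 657.19345678 -132.84171108   39.56701319]
164 [ 640.38189422 -183.1436616   127.02793868] [ 698.71855803 -119.0054707   141.9741331 ] [ 670.2740308  -150.51566994  133.54205392]
```

```bash

python3 -c "
from h import *
go(540,-70,60)"
python3 -m creep '[{"claw":34,"xyz":[-0.66,0.22,0],"roll":0},{"claw":34,"xyz":[-0.66,0.22,0],"roll":0},{"claw":34,"xyz":[-0.66,0.22,0.7],"roll":0},{"claw":34,"xyz":[0,0,0.7],"roll":0},{"claw":34,"xyz":[0,0,0.7],"roll":0},{"claw":34,"xyz":[0,0,0.7],"roll":0},{"claw":34,"xyz":[0,0,0],"roll":0},{"claw":34,"xyz":[0,0,0],"roll":0}]'
python3 -c "
from h import *
go(540,-70,30)"
```

```text
clock 28.2 pos [435.6 -71.3 208. ] rot [1.8000e+02 7.0000e-02 1.6151e+02] open 85.1 F [-0.1  0.6  0.2] j6 -85
units in tool: [-1.969  0.687  2.963] n>=3.6 /8: [-0.246  0.086  0.37 ]
clock: 29.18
tool_pos: [540.4, -71.5, 68.9]
tool_rot: [180.0, 0.1, 161.5]
ft_force: [0.3, -0.5, 1.0]
opening: 33.4
clock 29.2 pos [540.4 -71.5  68.9] rot [1.7999e+02 7.0000e-02 1.6150e+02] open 33.4 F [ 0.3 -0.5  1. ] j6 -83
units in tool: [0.018 0.026 0.778] n>=0.8 /8: [0.002 0.003 0.097]
```

```bash

python3 -m creep '[{"claw":34,"xyz":[0,0,0.5],"roll":0},{"claw":34,"xyz":[0,0,0.3],"roll":0},{"claw":34,"xyz":[0,0,0],"roll":0},{"claw":34,"xyz":[0,0,0],"roll":0}]'
python3 -m creep '[{"claw":34,"xyz":[0,0,0.1],"roll":0},{"claw":34,"xyz":[0,0,0],"roll":0}]'
python3 -m creep '[{"claw":34,"xyz":[0,0,0.06],"roll":0},{"claw":34,"xyz":[0,0,0],"roll":0}]'
```

```text
clock: 29.68
tool_pos: [540.1, -71.4, 29.0]
tool_rot: [180.0, 0.1, 161.5]
ft_force: [0.8, 0.4, 0.6]
opening: 34.3
clock: 29.92
tool_pos: [539.4, -71.2, 22.7]
tool_rot: [-180.0, -0.0, 161.5]
ft_force: [-0.0, -1.1, -0.5]
opening: 34.0
clock: 30.18
tool_pos: [539.3, -71.2, 19.5]
tool_rot: [-180.0, -0.0, 161.5]
ft_force: [-0.8, 0.4, -0.4]
opening: 34.1
```

```bash

python3 -m creep '[{"claw":34,"xyz":[0,0,0.04],"roll":0},{"claw":34,"xyz":[0,0,0],"roll":0}]'
python3 -m creep '[{"claw":34,"xyz":[0,0,0.04],"roll":0},{"claw":34,"xyz":[0,0,0],"roll":0}]'
python3 -m creep '[{"claw":34,"xyz":[0,0,0.04],"roll":0},{"claw":34,"xyz":[0,0,0],"roll":0}]'
```

```text
clock: 30.42
tool_pos: [539.6, -71.3, 18.2]
tool_rot: [180.0, 0.0, 161.5]
ft_force: [-1.6, 0.8, 3.7]
opening: 34.0
clock: 30.68
tool_pos: [539.7, -71.3, 18.2]
tool_rot: [180.0, 0.0, 161.5]
ft_force: [-6.9, 0.9, 14.5]
opening: 33.6
clock: 30.92
tool_pos: [539.7, -71.3, 18.1]
tool_rot: [-180.0, 0.1, 161.5]
ft_force: [-13.1, 2.7, 24.7]
opening: 34.0
```

```bash

python3 -m creep '[{"claw":34,"xyz":[0,0,-0.7],"roll":0},{"claw":60,"xyz":[0,0,-0.5],"roll":-0.65},{"claw":60,"xyz":[0,0,0],"roll":-0.65},{"claw":60,"xyz":[0,0,0],"roll":0},{"claw":60,"xyz":[0,0,0],"roll":0}]'
python3 -c "
from h import *
go(543.1,56,60,-5.5)"
```

```text
clock: 31.55
tool_pos: [539.1, -71.2, 73.0]
tool_rot: [180.0, -0.1, 174.4]
ft_force: [0.0, -0.3, -0.9]
opening: 59.8
clock 31.6 pos [539.1 -71.2  73. ] rot [ 1.7999e+02 -7.0000e-02  1.7438e+02] open 59.8 F [ 0.  -0.3 -0.9] j6 -95
units in tool: [0.169 2.539 0.261] n>=2.6 /8: [0.021 0.317 0.033]
turn yaw by 0.1 deg -> roll total -0.012 units (tool z is down)
```

```bash

python3 -m creep '[{"claw":60,"xyz":[0.04,0.63,0],"roll":0},{"claw":60,"xyz":[0.04,0.63,0],"roll":0},{"claw":60,"xyz":[0.04,0.63,0],"roll":0},{"claw":60,"xyz":[0.04,0.64,0],"roll":0},{"claw":60,"xyz":[0,0,0.4],"roll":0},{"claw":60,"xyz":[0,0,0.4],"roll":0},{"claw":60,"xyz":[0,0,0],"roll":0},{"claw":60,"xyz":[0,0,0],"roll":0}]'
python3 -c "
from h import *
go(543.1,56,30,-5.5)"
```

```text
clock: 32.55
tool_pos: [543.5, 54.6, 33.5]
tool_rot: [-180.0, -0.0, 174.4]
ft_force: [-0.6, -0.9, 0.8]
opening: 60.4
clock 32.5 pos [543.5  54.6  33.5] rot [-1.7999e+02 -3.0000e-02  1.7442e+02] open 60.4 F [-0.6 -0.9  0.8] j6 -82
units in tool: [0.011 0.026 0.071] n>=0.1 /8: [0.001 0.003 0.009]
turn yaw by 0.1 deg -> roll total -0.008 units (tool z is down)
```

```bash

python3 -m creep '[{"claw":60,"xyz":[0,0.03,0.07],"roll":0},{"claw":60,"xyz":[0,0,0],"roll":0},{"claw":30,"xyz":[0,0,0],"roll":0},{"claw":30,"xyz":[0,0,0],"roll":0},{"claw":30,"xyz":[0,0,0],"roll":0},{"claw":30,"xyz":[0,0,0],"roll":0}]'
python3 -m creep '[{"claw":60,"xyz":[0,0,0],"roll":0},{"claw":60,"xyz":[0,0,0],"roll":0},{"claw":60,"xyz":[0,0,-0.8],"roll":0},{"claw":60,"xyz":[0,-1,-0.5],"roll":0},{"claw":60,"xyz":[0,-1,0],"roll":0},{"claw":60,"xyz":[0,-1,0],"roll":0}]'
python3 -c "
from h import *
ims,_=snap('side','s15',1.5); im,_=snap('top','t6',1.5)
for c,I in(('top',im),('side',ims)): print(c,np.round(fit(c,I,'s',543,56,-.1),2),np.round(fit(c,I,'t',545,262,-.1),2))
go(543.1,56,30,-5.5)"
```

```text
clock: 33.3
tool_pos: [544.2, 57.0, 31.0]
tool_rot: [180.0, 0.1, 174.5]
ft_force: [0.0, -0.1, 4.9]
opening: 32.3
clock: 34.05
tool_pos: [529.2, -93.7, 95.5]
tool_rot: [-180.0, 0.0, 174.5]
ft_force: [0.7, -0.8, -0.5]
opening: 60.1
top [542.52  55.39  -4.14   4.21] [545.1  263.81  -5.59  25.33]
side [543.77  52.31  -4.41   9.6 ] [547.06 260.12  -5.73 351.18]
clock 34.1 pos [528.6 -96.6  95. ] rot [-1.7989e+02 -3.0000e-02  1.7422e+02] open 60.0 F [ 0.5 -0.1 -0.6] j6 -98
units in tool: [0.018 3.068 1.293] n>=3.3 /8: [0.002 0.383 0.162]
turn yaw by 0.3 deg -> roll total -0.028 units (tool z is down)
```

View pics/t6.png

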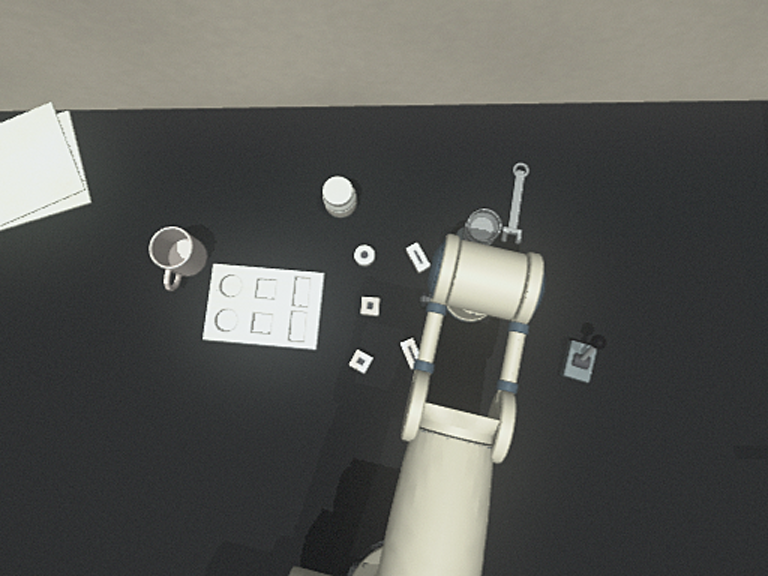

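```bash

python3 -m creep '[{"claw":60,"xyz":[0,0.75,0],"roll":0},{"claw":60,"xyz":[0,0.75,0],"roll":0},{"claw":60,"xyz":[0,0.75,0],"roll":0},{"claw":60,"xyz":[0,0.75,0],"roll":0},{"claw":60,"xyz":[0,0,0.6],"roll":0},{"claw":60,"xyz":[0,0,0.4],"roll":0},{"claw":60,"xyz":[0,0,0],"roll":0},{"claw":60,"xyz":[0,0,0],"roll":0}]'
for i in 1 2 3; do python3 -m creep '[{"claw":60,"xyz":[0,0,0],"roll":0}]' | grep pos; done
python3 -c "
from h import *
go(543.1,55,30,-4.3)"
```

```text
clock: 35.15
tool_pos: [544.1, 56.6, 45.9]
tool_rot: [180.0, 0.0, 174.5]
ft_force: [0.5, -0.7, 0.4]
opening: 60.4
tool_pos: [544.5, 56.6, 46.6]
tool_pos: [544.3, 56.7, 46.2]
tool_pos: [544.0, 56.8, 45.8]
clock 35.5 pos [544.   56.8  45.8] rot [1.7999e+02 5.0000e-02 1.7449e+02] open 60.3 F [-0.   0.5  0.3] j6 -82
units in tool: [ 0.015 -0.038  0.315] n>=0.3 /8: [ 0.002 -0.005  0.039]
turn yaw by 1.2 deg -> roll total -0.121 units (tool z is down)
```

```bash

python3 -m creep '[{"claw":60,"xyz":[0,0,0.3],"roll":0},{"claw":60,"xyz":[0,0,0],"roll":0},{"claw":60,"xyz":[0,0,0],"roll":0}]'
python3 -m creep '[{"claw":30,"xyz":[0,0,0],"roll":0},{"claw":30,"xyz":[0,0,0],"roll":0},{"claw":30,"xyz":[0,0,0],"roll":0},{"claw":30,"xyz":[0,0,0],"roll":0},{"claw":30,"xyz":[0,0,0],"roll":0}]'
python3 -c "
from h import *
snap('side','s16',6,(220,180,320,260))"
for i in 1 2 3; do python3 -m creep '[{"claw":30,"xyz":[0,0,0],"roll":0}]' | egrep 'pos|force'; done
```

```text
clock: 35.9
tool_pos: [543.5, 56.9, 29.7]
tool_rot: [-180.0, -0.1, 174.5]
ft_force: [-0.6, -0.2, 0.3]
opening: 59.7
clock: 36.52
tool_pos: [544.2, 57.0, 30.9]
tool_rot: [180.0, 0.1, 174.5]
ft_force: [0.8, 1.0, 3.6]
opening: 32.1
tool_pos: [544.2, 57.0, 30.9]
ft_force: [0.2, -0.4, 4.8]
tool_pos: [544.2, 56.9, 30.9]
ft_force: [0.3, 0.1, 5.3]
tool_pos: [544.2, 57.0, 30.9]
ft_force: [0.9, 0.4, 6.6]
```

View pics/s16.png

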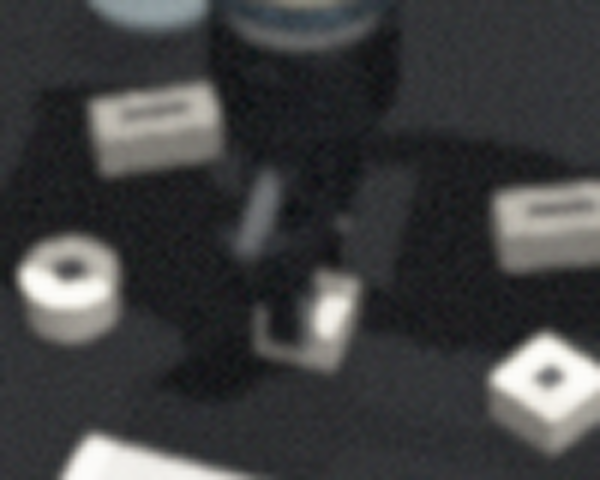

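```bash

python3 -m creep '[{"claw":30,"xyz":[0,0,-0.5],"roll":0},{"claw":30,"xyz":[0,0,-0.5],"roll":0},{"claw":30,"xyz":[0,0,0],"roll":0}]'
python3 -c "
from h import *
go(580.9,261.75,80,-5.65)"
```

```text
clock: 37.33
tool_pos: [544.7, 56.9, 81.7]
tool_rot: [180.0, 0.2, 174.5]
ft_force: [0.3, -0.5, -0.4]
opening: 32.3
clock 37.3 pos [544.7  56.9  81.7] rot [1.7998e+02 1.7000e-01 1.7450e+02] open 32.3 F [ 0.3 -0.5 -0.4] j6 -82
units in tool: [-0.329  4.147  0.037] n>=4.2 /8: [-0.041  0.518  0.005]
turn yaw by -0.2 deg -> roll total 0.015 units (tool z is down)
```

```bash

python3 -m creep '[{"claw":30,"xyz":[-0.06,0.7,0],"roll":0},{"claw":30,"xyz":[-0.06,0.7,0],"roll":0},{"claw":30,"xyz":[-0.06,0.7,0],"roll":0},{"claw":30,"xyz":[-0.06,0.7,0],"roll":0},{"claw":30,"xyz":[-0.05,0.7,0],"roll":0},{"claw":30,"xyz":[-0.04,0.65,0],"roll":0},{"claw":30,"xyz":[0,0,0],"roll":0},{"claw":30,"xyz":[0,0,0],"roll":0}]'
python3 -m creep '[{"claw":30,"xyz":[0,0,0],"roll":0},{"claw":30,"xyz":[0,0,0],"roll":0}]'
python3 -c "
from h import *
go(580.9,261.75,52,-5.65);snap('side','s17',5,(190,220,310,340));snap('top','t7',5,(120,150,240,260))"
```

```text
clock: 38.33
tool_pos: [579.4, 261.1, 78.5]
tool_rot: [-179.9, -0.1, 174.5]
ft_force: [0.9, -0.2, -1.3]
opening: 32.2
clock: 38.58
tool_pos: [580.1, 261.0, 80.3]
tool_rot: [-180.0, 0.0, 174.4]
ft_force: [1.3, 0.1, -0.7]
opening: 32.1
clock 38.6 pos [580.1 261.   80.3] rot [-179.99    0.    174.44] open 32.1 F [ 1.3  0.1 -0.7] j6 -63
units in tool: [-0.014  0.016  0.566] n>=0.6 /8: [-0.002  0.002  0.071]
turn yaw by -0.1 deg -> roll total 0.009 units (tool z is down)
```

View pics/s17.png

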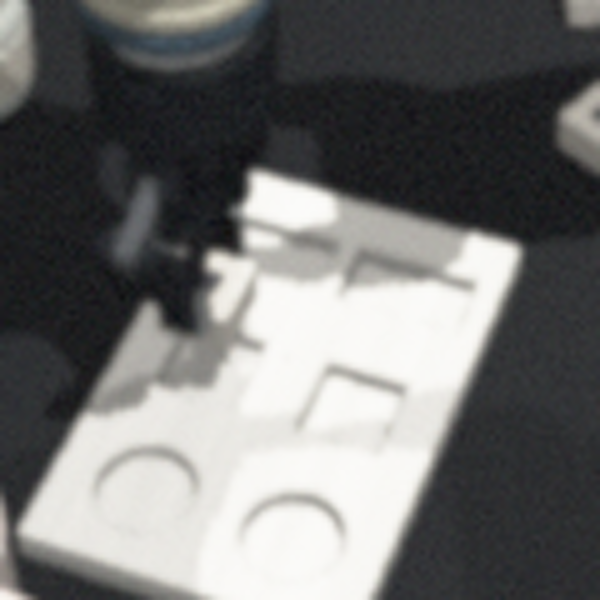

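View pics/t7.png

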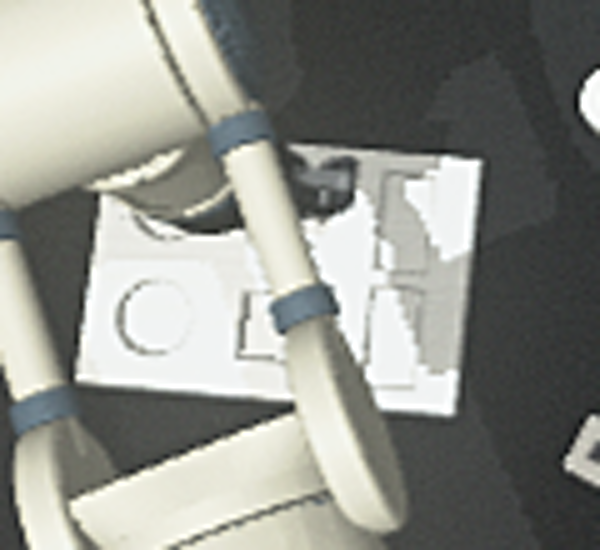

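```bash

python3 -m creep '[{"claw":30,"xyz":[-0.01,0.02,0.3],"roll":0},{"claw":30,"xyz":[0,0,0.24],"roll":0},{"claw":30,"xyz":[0,0,0],"roll":0},{"claw":30,"xyz":[0,0,0],"roll":0}]'
python3 -m creep '[{"claw":30,"xyz":[0,0,0.08],"roll":0},{"claw":30,"xyz":[0,0,0],"roll":0},{"claw":30,"xyz":[0,0,0],"roll":0}]'
python3 -m creep '[{"claw":30,"xyz":[0,0,0.06],"roll":0},{"claw":30,"xyz":[0,0,0],"roll":0},{"claw":30,"xyz":[0,0,0],"roll":0}]'
```

```text
clock: 39.17
tool_pos: [580.5, 262.9, 53.0]
tool_rot: [-180.0, -0.0, 174.5]
ft_force: [0.1, -0.5, -0.3]
opening: 32.2
clock: 39.55
tool_pos: [580.7, 262.9, 49.5]
tool_rot: [180.0, 0.0, 174.5]
ft_force: [0.5, 1.4, -0.1]
opening: 31.9
clock: 39.92
tool_pos: [580.6, 262.8, 46.2]
tool_rot: [-180.0, -0.0, 174.5]
ft_force: [0.3, -0.7, 0.5]
opening: 32.0
```

Shift y −1 and continue.

```bash

python3 -m creep '[{"claw":30,"xyz":[0,-0.02,0],"roll":0},{"claw":30,"xyz":[0,0,0.04],"roll":0},{"claw":30,"xyz":[0,0,0],"roll":0},{"claw":30,"xyz":[0,0,0],"roll":0}]'
python3 -m creep '[{"claw":30,"xyz":[0,0,0.04],"roll":0},{"claw":30,"xyz":[0,0,0],"roll":0},{"claw":30,"xyz":[0,0,0],"roll":0}]'
```

```text
clock: 40.42
tool_pos: [580.5, 261.8, 44.2]
tool_rot: [-180.0, -0.0, 174.5]
ft_force: [-0.0, 0.1, 0.4]
opening: 32.1
clock: 40.8
tool_pos: [580.5, 261.9, 42.2]
tool_rot: [-180.0, -0.0, 174.5]
ft_force: [-0.3, -0.1, -0.6]
opening: 32.0
```

```bash

python3 -m creep '[{"claw":30,"xyz":[0,0,0.06],"roll":0},{"claw":30,"xyz":[0,0,0],"roll":0},{"claw":30,"xyz":[0,0,0],"roll":0}]'
python3 -m creep '[{"claw":30,"xyz":[0,0,0.04],"roll":0},{"claw":30,"xyz":[0,0,0],"roll":0},{"claw":30,"xyz":[0,0,0],"roll":0}]'
python3 -m creep '[{"claw":30,"xyz":[0,0,0.03],"roll":0},{"claw":30,"xyz":[0,0,0],"roll":0},{"claw":30,"xyz":[0,0,0],"roll":0}]'
```

```text
clock: 41.18
tool_pos: [580.5, 261.8, 39.2]
tool_rot: [-180.0, -0.0, 174.5]
ft_force: [0.9, 0.6, -1.2]
opening: 32.0
clock: 41.55
tool_pos: [580.5, 261.8, 37.2]
tool_rot: [-180.0, -0.0, 174.5]
ft_force: [-0.3, -0.3, -0.5]
opening: 31.9
clock: 41.92
tool_pos: [580.7, 261.9, 36.0]
tool_rot: [180.0, 0.0, 174.5]
ft_force: [0.9, -0.5, 0.5]
opening: 32.1
```

```bash

python3 -m creep '[{"claw":50,"xyz":[0,0,0],"roll":0},{"claw":50,"xyz":[0,0,0],"roll":0},{"claw":50,"xyz":[0,0,-0.5],"roll":0},{"claw":60,"xyz":[0.9,-0.4,-0.4],"roll":0},{"claw":60,"xyz":[0.9,-1,0],"roll":0},{"claw":60,"xyz":[0.9,-1,0],"roll":0},{"claw":60,"xyz":[0,-1,0],"roll":0.8},{"claw":60,"xyz":[0,0,0],"roll":0.8}]'
python3 -m creep '[{"claw":60,"xyz":[0,0,0],"roll":0.8},{"claw":60,"xyz":[0,0,0],"roll":0},{"claw":60,"xyz":[0,0,0],"roll":0}]'
python3 -c "
from h import *
go(437.3,75.6,80,150.5);im,_=snap('top','t8',5,(120,150,260,260));ims,_=snap('side','s18',5,(190,220,340,340))
for k,x,y,a in(('s',436,74,-.5),('o',638,-41,.45),('o',450,-25,.4),('r',644,64,0)):
  for c,I in(('top',im),('side',ims)): print(k,c,np.round(fit(c,I,k,x,y,a),2))"
```

```text
clock: 42.92
tool_pos: [436.3, 109.5, 81.0]
tool_rot: [-180.0, 0.1, 158.0]
ft_force: [-0.2, 0.3, -0.2]
opening: 60.4
clock: 43.3
tool_pos: [436.9, 112.1, 80.8]
tool_rot: [180.0, 0.0, 150.7]
ft_force: [-0.7, -1.2, 0.2]
opening: 60.0
clock 43.3 pos [436.9 112.1  80.8] rot [180.     0.   150.67] open 60.0 F [-0.7 -1.2  0.2] j6 -51
units in tool: [-0.364 -0.633  0.016] n>=0.7 /8: [-0.046 -0.079  0.002]
turn yaw by -0.2 deg -> roll total 0.017 units (tool z is down)
s top [422.31  96.95 -59.58 430.2 ]
s side [ 4.6282e+02  9.3800e+01 -3.2000e-01  6.0160e+01]
o top [638.63 -40.32  28.05   4.29]
o side [638.88 -43.08  28.42   9.79]
o top [449.97 -24.    22.51   7.7 ]
o side [505.6   -4.59   3.78  96.62]
r top [644.26  66.14   5.33   4.89]
r side [644.86  62.17   6.95  10.71]
```

View pics/t8.png

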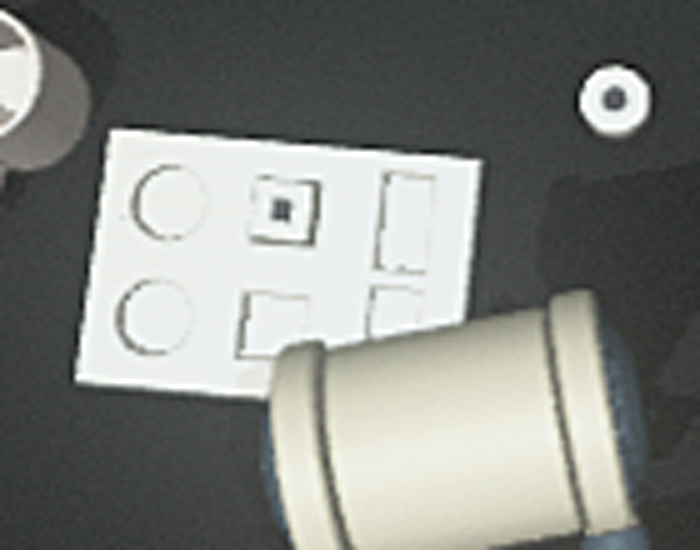

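View pics/s18.png

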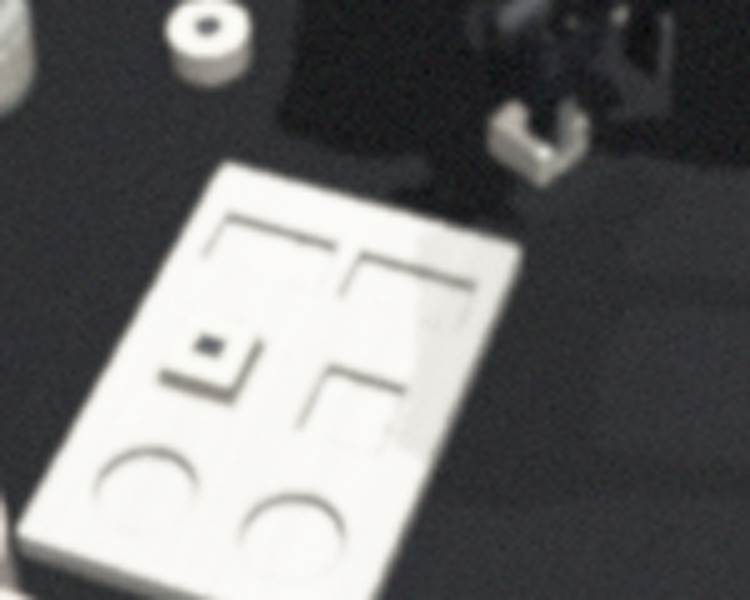

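```bash

python3 -m creep '[{"claw":60,"xyz":[-0.36,-0.63,0],"roll":0},{"claw":60,"xyz":[0,0,0.4],"roll":0},{"claw":60,"xyz":[0,0,0.35],"roll":0},{"claw":60,"xyz":[0,0,0],"roll":0},{"claw":60,"xyz":[0,0,0],"roll":0},{"claw":60,"xyz":[0,0,0],"roll":0}]'
python3 -c "
from h import *
go(437.3,75.6,30,150.5)"
```

```text
clock: 44.15
tool_pos: [437.6, 76.0, 44.1]
tool_rot: [180.0, 0.1, 150.5]
ft_force: [0.5, -0.8, 0.5]
opening: 60.3
clock 44.1 pos [437.6  76.   44.1] rot [1.7996e+02 6.0000e-02 1.5054e+02] open 60.3 F [ 0.5 -0.8  0.5] j6 -55
units in tool: [ 0.001 -0.01   0.282] n>=0.3 /8: [ 0.    -0.001  0.035]
turn yaw by -0.0 deg -> roll total 0.004 units (tool z is down)
```

```bash

python3 -m creep '[{"claw":60,"xyz":[0,0,0.28],"roll":0},{"claw":60,"xyz":[0,0,0],"roll":0},{"claw":30,"xyz":[0,0,0],"roll":0},{"claw":30,"xyz":[0,0,0],"roll":0},{"claw":30,"xyz":[0,0,0],"roll":0},{"claw":30,"xyz":[0,0,0],"roll":0}]'
python3 -m creep '[{"claw":30,"xyz":[0,0,-0.5],"roll":0},{"claw":30,"xyz":[0,0,-0.5],"roll":-0.8},{"claw":30,"xyz":[0,0,0],"roll":-0.8},{"claw":30,"xyz":[0,0,0],"roll":-0.8},{"claw":30,"xyz":[0,0,0],"roll":0},{"claw":30,"xyz":[0,0,0],"roll":0}]'
python3 -c "
from h import *
go(513.3,268.45,80,-5.65)"
```

```text
clock: 44.9
tool_pos: [444.4, 82.0, 39.3]
tool_rot: [178.7, 0.7, 150.7]
ft_force: [-0.9, 20.5, 35.1]
opening: 30.4
clock: 45.65
tool_pos: [437.0, 75.7, 78.9]
tool_rot: [-180.0, -0.0, 174.4]
ft_force: [0.4, 0.5, 0.0]
opening: 30.3
clock 45.6 pos [437.   75.7  78.9] rot [-1.8000e+02 -2.0000e-02  1.7436e+02] open 30.3 F [0.4 0.5 0. ] j6 -79
units in tool: [-1.14   3.986 -0.022] n>=4.1 /8: [-0.142  0.498 -0.003]
turn yaw by -0.0 deg -> roll total 0.001 units (tool z is down)
```

```bash
python3 -c "
from h import *
snap('side','s19',5,(250,190,400,310));snap('top','t9',4,(190,160,340,290))"
```

```text
(no output)
```

View pics/s19.png

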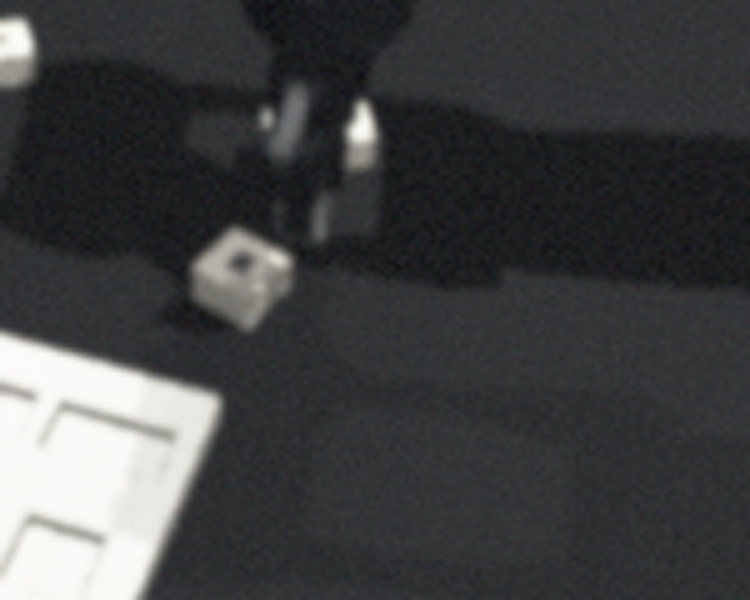

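View pics/t9.png

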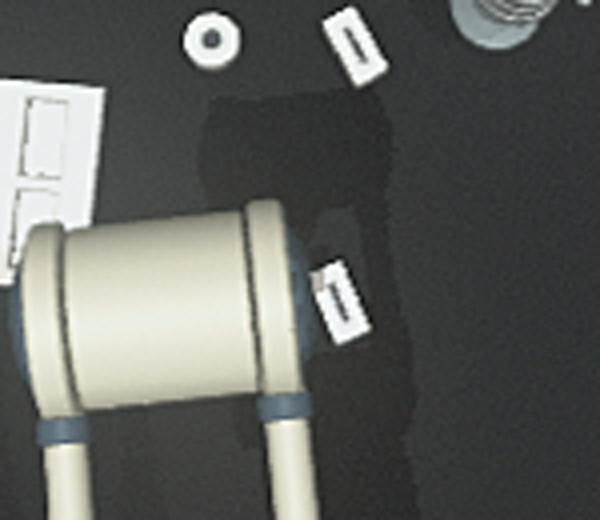

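```bash

python3 -m creep '[{"claw":60,"xyz":[0,-1,-0.8],"roll":0},{"claw":60,"xyz":[0,-1,0],"roll":0},{"claw":60,"xyz":[0,-1,0],"roll":0},{"claw":60,"xyz":[0,-1,0],"roll":0},{"claw":60,"xyz":[0,0,0],"roll":0}]'
python3 -c "
from h import *
im,_=snap('top','t10',6,(190,170,280,260));ims,_=snap('side','s20',6,(260,200,360,290))
for c,I in(('top',im),('side',ims)): print(c,np.round(fit(c,I,'s',462,94,-.5),2))"
```

```text
clock: 46.38
tool_pos: [417.5, -124.9, 118.2]
tool_rot: [-180.0, -0.0, 174.1]
ft_force: [-0.2, 0.5, 0.4]
opening: 60.0
top [467.27  81.59 -23.45   4.72]
side [468.53  77.64 -23.46  20.29]
```

View pics/s20.png

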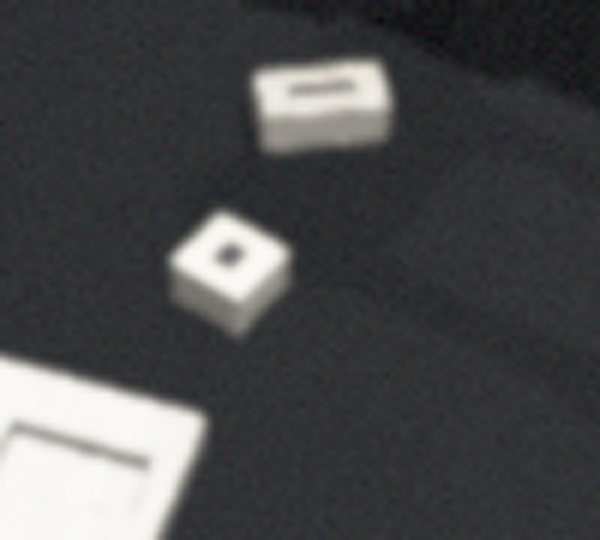

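View pics/t10.png

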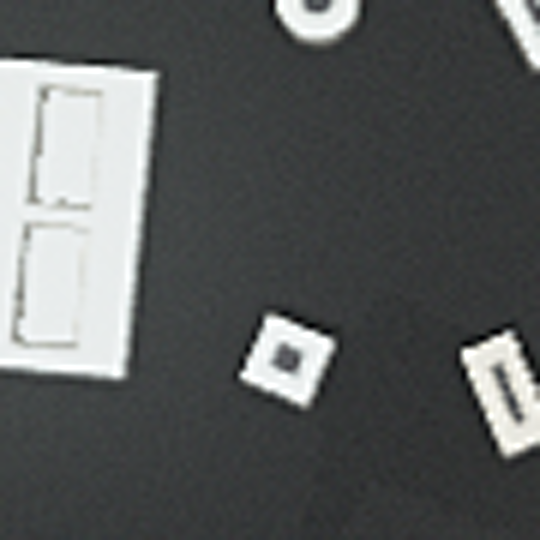

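```bash

python3 -m creep '[{"claw":60,"xyz":[0,0,0],"roll":0.89},{"claw":60,"xyz":[0,0,0],"roll":0.89},{"claw":60,"xyz":[0,0,0],"roll":0},{"claw":60,"xyz":[0,0,0],"roll":0}]'
python3 -c "
from h import *
go(468.95,82.8,70,156.5)"
```

```text
clock: 46.98
tool_pos: [418.2, -121.3, 118.3]
tool_rot: [180.0, -0.0, 156.9]
ft_force: [-0.2, -0.5, 0.2]
opening: 59.9
clock 47.0 pos [ 418.2 -121.3  118.3] rot [179.99  -0.   156.95] open 59.9 F [-0.2 -0.5  0.2] j6 -88
units in tool: [0.664 4.153 0.967] n>=4.3 /8: [0.083 0.519 0.121]
turn yaw by -0.4 deg -> roll total 0.045 units (tool z is down)
```

```bash

python3 -m creep '[{"claw":60,"xyz":[0.13,0.83,0],"roll":0.04},{"claw":60,"xyz":[0.13,0.83,0],"roll":0},{"claw":60,"xyz":[0.13,0.83,0],"roll":0},{"claw":60,"xyz":[0.13,0.83,0],"roll":0},{"claw":60,"xyz":[0.13,0.83,0.5],"roll":0},{"claw":60,"xyz":[0,0,0.6],"roll":0},{"claw":60,"xyz":[0,0,0],"roll":0},{"claw":60,"xyz":[0,0,0],"roll":0}]'
python3 -c "
from h import *
go(468.95,82.8,30,156.5);ims,_=snap('side','s21',6,(260,200,360,290))"
```

```text
clock: 47.98
tool_pos: [471.8, 80.9, 64.4]
tool_rot: [180.0, 0.1, 156.3]
ft_force: [-0.4, 0.3, 0.5]
opening: 60.1
clock 48.0 pos [471.8  80.9  64.4] rot [1.7997e+02 6.0000e-02 1.5634e+02] open 60.1 F [-0.4  0.3  0.5] j6 -61
units in tool: [0.068 0.012 0.689] n>=0.7 /8: [0.008 0.002 0.086]
turn yaw by 0.2 deg -> roll total -0.016 units (tool z is down)
```

View pics/s21.png

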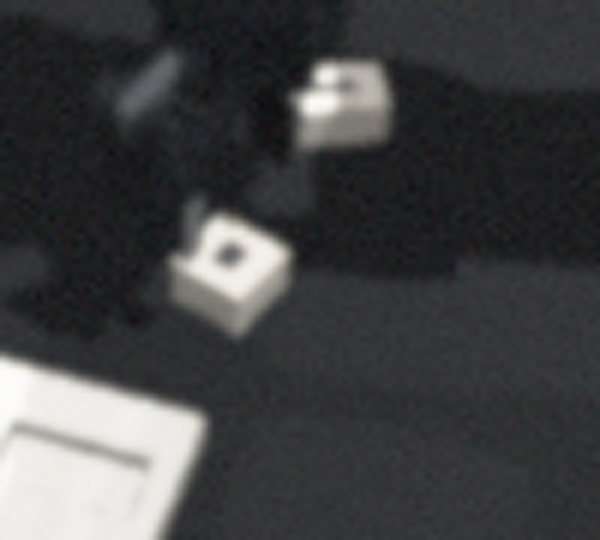

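```bash

python3 -c "
from h import *
for s in (37,-37):
  q=proj('side',(471.8+.4*s,80.9+.92*s,46)); print((q-[260,200]+.5)*6-.5)"
python3 -m creep '[{"claw":60,"xyz":[0.068,0.012,0.2],"roll":0},{"claw":60,"xyz":[0,0,0.2],"roll":0},{"claw":60,"xyz":[0,0,0],"roll":0},{"claw":60,"xyz":[0,0,0],"roll":0}]'
python3 -c "
from h import *
go(468.95,82.8,30,156.5);ims,_=snap('side','s22',6,(260,200,360,290))"
```

```text
[166.88744648 265.47620996]
[275.82170383 159.67155978]
clock: 48.52
tool_pos: [468.5, 82.8, 43.3]
tool_rot: [-180.0, -0.0, 156.3]
ft_force: [0.6, 0.1, -0.3]
opening: 60.1
clock 48.5 pos [468.5  82.8  43.3] rot [-1.800e+02 -1.000e-02  1.563e+02] open 60.1 F [ 0.6  0.1 -0.3] j6 -60
units in tool: [-0.008  0.003  0.266] n>=0.3 /8: [-0.001  0.     0.033]
turn yaw by 0.2 deg -> roll total -0.020 units (tool z is down)
```

View pics/s22.png

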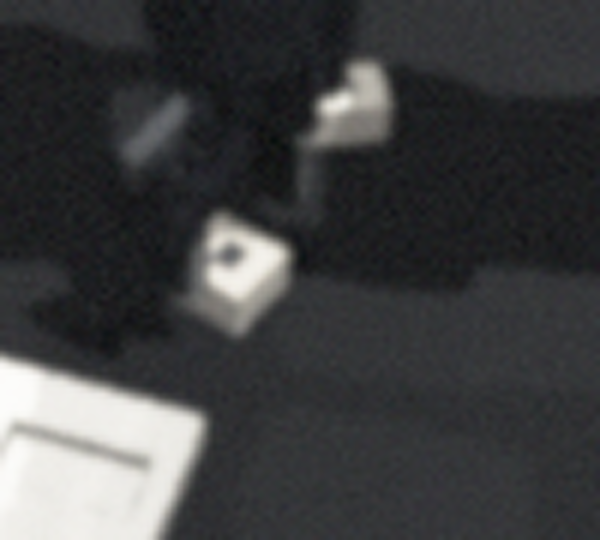

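Straddling correctly. Lower to 30 and grip.

```bash

python3 -m creep '[{"claw":60,"xyz":[0,0,0.2],"roll":0},{"claw":60,"xyz":[0,0,0.06],"roll":0},{"claw":60,"xyz":[0,0,0],"roll":0},{"claw":60,"xyz":[0,0,0],"roll":0}]'
python3 -m creep '[{"claw":30,"xyz":[0,0,0],"roll":0},{"claw":30,"xyz":[0,0,0],"roll":0},{"claw":30,"xyz":[0,0,0],"roll":0},{"claw":30,"xyz":[0,0,0],"roll":0}]'
python3 -m creep '[{"claw":30,"xyz":[0,0,-0.5],"roll":0},{"claw":30,"xyz":[0,0,-0.5],"roll":-0.9},{"claw":30,"xyz":[0,0,0],"roll":-0.9},{"claw":30,"xyz":[0,0,0],"roll":0},{"claw":30,"xyz":[0,0,0],"roll":0}]'
python3 -c "
from h import *
go(513.3,268.45,80,-5.65)"
```

```text
clock: 49.08
tool_pos: [468.6, 82.9, 30.4]
tool_rot: [180.0, 0.0, 156.3]
ft_force: [-0.2, 0.6, 0.5]
opening: 60.1
clock: 49.58
tool_pos: [468.9, 82.9, 30.9]
tool_rot: [180.0, 0.1, 156.3]
ft_force: [1.5, 0.0, 3.5]
opening: 32.3
clock: 50.2
tool_pos: [468.0, 82.9, 79.5]
tool_rot: [-180.0, -0.1, 174.1]
ft_force: [-0.4, -0.6, -0.9]
opening: 32.0
clock 50.2 pos [468.   82.9  79.5] rot [-1.7998e+02 -9.0000e-02  1.7413e+02] open 32.0 F [-0.4 -0.6 -0.9] j6 -78
units in tool: [-0.522  3.785 -0.012] n>=3.8 /8: [-0.065  0.473 -0.002]
turn yaw by 0.2 deg -> roll total -0.022 units (tool z is down)
```

```bash

python3 -m creep '[{"claw":30,"xyz":[-0.087,0.63,0],"roll":-0.02},{"claw":30,"xyz":[-0.087,0.63,0],"roll":0},{"claw":30,"xyz":[-0.087,0.63,0],"roll":0},{"claw":30,"xyz":[-0.087,0.63,0],"roll":0},{"claw":30,"xyz":[-0.087,0.63,0],"roll":0},{"claw":30,"xyz":[-0.087,0.63,0],"roll":0},{"claw":30,"xyz":[0,0,0],"roll":0},{"claw":30,"xyz":[0,0,0],"roll":0}]'
python3 -m creep '[{"claw":30,"xyz":[0,0,0.2],"roll":0},{"claw":30,"xyz":[0,0,0.2],"roll":0},{"claw":30,"xyz":[0,0,0.1],"roll":0},{"claw":30,"xyz":[0,0,0],"roll":0},{"claw":30,"xyz":[0,0,0],"roll":0},{"claw":30,"xyz":[0,0,0],"roll":0}]'
python3 -c "
from h import *
go(513.3,268.45,47,-5.65)"
```

```text
clock: 51.2
tool_pos: [512.3, 267.9, 79.6]
tool_rot: [-179.9, -0.1, 174.5]
ft_force: [0.8, 0.1, -0.4]
opening: 32.4
clock: 51.95
tool_pos: [512.9, 268.6, 55.8]
tool_rot: [180.0, 0.0, 174.5]
ft_force: [-0.2, 0.9, -0.7]
opening: 31.9
clock 52.0 pos [512.9 268.6  55.8] rot [1.7998e+02 4.0000e-02 1.7451e+02] open 31.9 F [-0.2  0.9 -0.7] j6 -60
units in tool: [-0.007 -0.003  0.177] n>=0.2 /8: [-0.001 -0.     0.022]
turn yaw by -0.2 deg -> roll total 0.016 units (tool z is down)
```

```bash

python3 -m creep '[{"claw":30,"xyz":[-0.01,0,0.15],"roll":0},{"claw":30,"xyz":[0,0,0],"roll":0},{"claw":30,"xyz":[0,0,0],"roll":0}]'
python3 -m creep '[{"claw":30,"xyz":[0,0,0.06],"roll":0},{"claw":30,"xyz":[0,0,0],"roll":0},{"claw":30,"xyz":[0,0,0],"roll":0}]'
python3 -m creep '[{"claw":30,"xyz":[0,0,0.06],"roll":0},{"claw":30,"xyz":[0,0,0],"roll":0},{"claw":30,"xyz":[0,0,0],"roll":0}]'
```

```text
clock: 52.32
tool_pos: [513.1, 268.4, 47.6]
tool_rot: [-180.0, -0.0, 174.5]
ft_force: [0.0, 0.1, -0.2]
opening: 32.3
clock: 52.7
tool_pos: [513.2, 268.5, 44.8]
tool_rot: [-180.0, -0.0, 174.5]
ft_force: [0.5, -0.3, -0.3]
opening: 32.1
clock: 53.08
tool_pos: [513.2, 268.4, 41.8]
tool_rot: [-180.0, -0.0, 174.5]
ft_force: [-0.4, 0.7, -0.7]
opening: 31.9
```

```bash

python3 -m creep '[{"claw":30,"xyz":[0,0,0.08],"roll":0},{"claw":30,"xyz":[0,0,0.02],"roll":0},{"claw":30,"xyz":[0,0,0],"roll":0},{"claw":30,"xyz":[0,0,0],"roll":0}]'
python3 -m creep '[{"claw":30,"xyz":[0,0,0.02],"roll":0},{"claw":30,"xyz":[0,0,0],"roll":0},{"claw":30,"xyz":[0,0,0],"roll":0}]'
```

```text
clock: 53.58
tool_pos: [513.2, 268.4, 36.9]
tool_rot: [-180.0, 0.0, 174.5]
ft_force: [0.3, -0.1, 0.1]
opening: 32.0
clock: 53.95
tool_pos: [513.3, 268.5, 36.0]
tool_rot: [180.0, 0.0, 174.5]
ft_force: [0.3, -0.5, 0.7]
opening: 31.9
```

```bash

python3 -m creep '[{"claw":50,"xyz":[0,0,0],"roll":0},{"claw":50,"xyz":[0,0,0],"roll":0},{"claw":50,"xyz":[0,0,-0.5],"roll":0},{"claw":55,"xyz":[0,-0.4,-0.5],"roll":0},{"claw":55,"xyz":[0.4,-1,0],"roll":-0.9},{"claw":55,"xyz":[0.2,-1,0],"roll":-0.9},{"claw":55,"xyz":[0,-1,0],"roll":-0.98},{"claw":55,"xyz":[0,0,0],"roll":0}]'
python3 -c "
from h import *
im,_=snap('top','t11',1.5);ims,_=snap('side','s23',1.5)
for k,x,y,a in(('o',638,-41,.45),('o',450,-25,.4),('r',644,64,0)):
  for c,I in(('top',im),('side',ims)): print(k,c,np.round(fit(c,I,k,x,y,a),2))
go(451.4,-22.5,70,22.3)"
```

```text
clock: 54.95
tool_pos: [490.9, 98.6, 86.1]
tool_rot: [-179.9, 0.0, -157.9]
ft_force: [0.1, 1.2, -0.7]
opening: 55.0
o top [638.96 -40.78  27.83   6.49]
o side [639.44 -44.78  29.12  24.37]
o top [450.19 -24.42  22.08  10.23]
o side [451.17 -26.28  23.31  28.21]
r top [644.14  66.07   2.66  30.19]
r side [646.09  62.77   3.85  21.33]
clock 55.0 pos [490.5 101.3  85.9] rot [ 1.7997e+02  1.0000e-02 -1.5789e+02] open 54.7 F [0.2 0.1 0.5] j6 -104
units in tool: [ 1.657 -2.     0.317] n>=2.6 /8: [ 0.207 -0.25   0.04 ]
turn yaw by 0.2 deg -> roll total -0.019 units (tool z is down)
```

View pics/s23.png

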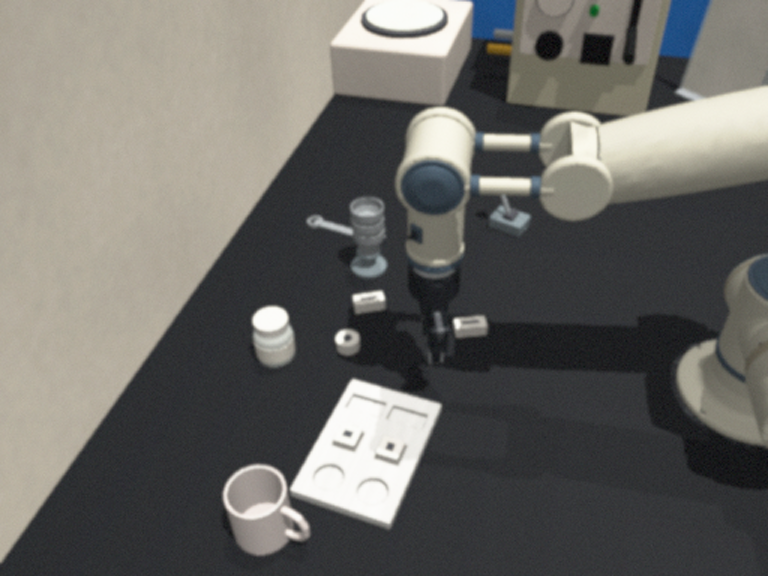

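```bash

python3 -m creep '[{"claw":55,"xyz":[0.55,-0.667,0],"roll":0},{"claw":55,"xyz":[0.55,-0.667,0],"roll":0},{"claw":55,"xyz":[0.55,-0.667,0],"roll":0},{"claw":55,"xyz":[0,0,0.5],"roll":0},{"claw":55,"xyz":[0,0,0.3],"roll":0},{"claw":55,"xyz":[0,0,0],"roll":0},{"claw":55,"xyz":[0,0,0],"roll":0},{"claw":55,"xyz":[0,0,0],"roll":0}]'
python3 -c "
from h import *
go(451.5,-22.6,30,22.3)"
```

```text
clock: 56.05
tool_pos: [452.8, -22.1, 46.7]
tool_rot: [-180.0, 0.1, -157.7]
ft_force: [1.4, 0.3, 0.4]
opening: 55.0
clock 56.0 pos [452.8 -22.1  46.7] rot [-1.7996e+02  7.0000e-02 -1.5765e+02] open 55.0 F [1.4 0.3 0.4] j6 -119
units in tool: [0.027 0.001 0.334] n>=0.3 /8: [0.003 0.    0.042]
turn yaw by -0.0 deg -> roll total 0.005 units (tool z is down)
```

```bash

python3 -m creep '[{"claw":55,"xyz":[0.02,0,0.2],"roll":0},{"claw":55,"xyz":[0,0,0.13],"roll":0},{"claw":55,"xyz":[0,0,0],"roll":0},{"claw":55,"xyz":[0,0,0],"roll":0}]'
python3 -c "
from h import *
go(451.5,-22.6,30,22.3);ims,_=snap('side','s24',6,(260,190,360,280))"
```

```text
clock: 56.55
tool_pos: [451.2, -22.9, 29.3]
tool_rot: [180.0, -0.0, -157.7]
ft_force: [-0.9, -0.8, -0.5]
opening: 55.3
clock 56.5 pos [451.2 -22.9  29.3] rot [ 179.99   -0.   -157.7 ] open 55.3 F [-0.9 -0.8 -0.5] j6 -120
units in tool: [-0.008  0.004 -0.014] n>=0.0 /8: [-0.001  0.    -0.002]
turn yaw by 0.0 deg -> roll total -0.000 units (tool z is down)
```

View pics/s24.png

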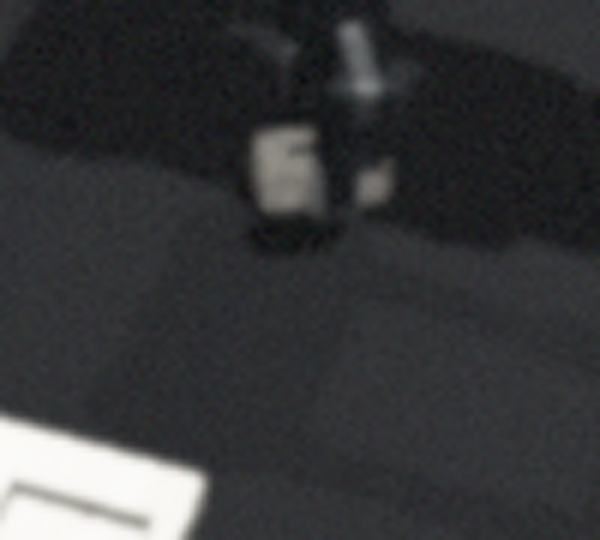

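```bash

python3 -m creep '[{"claw":22,"xyz":[0,0,0],"roll":0},{"claw":22,"xyz":[0,0,0],"roll":0},{"claw":22,"xyz":[0,0,0],"roll":0},{"claw":22,"xyz":[0,0,0],"roll":0},{"claw":22,"xyz":[0,0,0],"roll":0}]'
python3 -m creep '[{"claw":22,"xyz":[0,0,-0.5],"roll":0},{"claw":22,"xyz":[0,0,-0.5],"roll":0.93},{"claw":22,"xyz":[0,0,0],"roll":0.93},{"claw":22,"xyz":[0,0,0],"roll":0.94},{"claw":22,"xyz":[0,0,0],"roll":0},{"claw":22,"xyz":[0,0,0],"roll":0}]'
python3 -c "
from h import *
go(506.4,198.8,80,-5.65)"
```

```text
clock: 57.22
tool_pos: [451.6, -22.9, 29.9]
tool_rot: [-180.0, 0.1, -157.7]
ft_force: [-0.4, -1.5, 5.2]
opening: 24.5
clock: 57.98
tool_pos: [450.9, -22.8, 78.8]
tool_rot: [180.0, -0.1, 174.5]
ft_force: [-0.4, -0.3, -0.5]
opening: 24.4
clock 58.0 pos [450.9 -22.8  78.8] rot [ 1.8000e+02 -5.0000e-02  1.7449e+02] open 24.4 F [-0.4 -0.3 -0.5] j6 -92
units in tool: [-0.678  4.519 -0.024] n>=4.6 /8: [-0.085  0.565 -0.003]
turn yaw by -0.1 deg -> roll total 0.014 units (tool z is down)
```

```bash

python3 -m creep '[{"claw":22,"xyz":[-0.1,0.65,0],"roll":0.01},{"claw":22,"xyz":[-0.1,0.65,0],"roll":0},{"claw":22,"xyz":[-0.1,0.65,0],"roll":0},{"claw":22,"xyz":[-0.1,0.65,0],"roll":0},{"claw":22,"xyz":[-0.1,0.65,0],"roll":0},{"claw":22,"xyz":[-0.1,0.65,0],"roll":0},{"claw":22,"xyz":[-0.08,0.62,0],"roll":0},{"claw":22,"xyz":[0,0,0],"roll":0}]'
python3 -m creep '[{"claw":22,"xyz":[0,0,0.2],"roll":0},{"claw":22,"xyz":[0,0,0.2],"roll":0},{"claw":22,"xyz":[0,0,0.1],"roll":0},{"claw":22,"xyz":[0,0,0],"roll":0},{"claw":22,"xyz":[0,0,0],"roll":0},{"claw":22,"xyz":[0,0,0],"roll":0}]'
python3 -c "
from h import *
go(506.4,198.8,47,-5.65)"
```

```text
clock: 58.98
tool_pos: [507.6, 200.1, 78.8]
tool_rot: [180.0, -0.1, 174.5]
ft_force: [-0.0, -0.1, -0.5]
opening: 23.9
clock: 59.72
tool_pos: [508.1, 198.6, 54.8]
tool_rot: [180.0, 0.0, 174.2]
ft_force: [0.1, 0.4, -0.4]
opening: 23.9
clock 59.7 pos [508.1 198.6  54.8] rot [1.7998e+02 5.0000e-02 1.7420e+02] open 23.9 F [ 0.1  0.4 -0.4] j6 -66
units in tool: [0.034 0.001 0.156] n>=0.2 /8: [0.004 0.    0.02 ]
turn yaw by 0.1 deg -> roll total -0.015 units (tool z is down)
```

```bash

python3 -m creep '[{"claw":22,"xyz":[0.03,0,0.1],"roll":0},{"claw":22,"xyz":[0,0,0],"roll":0},{"claw":22,"xyz":[0,0,0],"roll":0}]'
python3 -m creep '[{"claw":22,"xyz":[0,0,0.08],"roll":0},{"claw":22,"xyz":[0,0,0],"roll":0},{"claw":22,"xyz":[0,0,0],"roll":0}]'
python3 -m creep '[{"claw":22,"xyz":[0,0,0.06],"roll":0},{"claw":22,"xyz":[0,0,0],"roll":0},{"claw":22,"xyz":[0,0,0],"roll":0}]'
```

```text
clock: 60.1
tool_pos: [506.2, 198.7, 49.2]
tool_rot: [-180.0, -0.0, 174.2]
ft_force: [0.7, 0.1, -0.3]
opening: 24.2
clock: 60.48
tool_pos: [506.3, 198.7, 45.3]
tool_rot: [-180.0, -0.0, 174.2]
ft_force: [0.1, 0.0, 0.1]
opening: 24.2
clock: 60.85
tool_pos: [506.3, 198.7, 42.3]
tool_rot: [-180.0, -0.0, 174.2]
ft_force: [-0.2, 0.4, -0.0]
opening: 24.4
```

```bash

python3 -m creep '[{"claw":22,"xyz":[0,0,0.08],"roll":0},{"claw":22,"xyz":[0,0,0.02],"roll":0},{"claw":22,"xyz":[0,0,0],"roll":0},{"claw":22,"xyz":[0,0,0],"roll":0}]'
python3 -m creep '[{"claw":22,"xyz":[0,0,0.03],"roll":0},{"claw":22,"xyz":[0,0,0],"roll":0},{"claw":22,"xyz":[0,0,0],"roll":0}]'
```

```text
clock: 61.35
tool_pos: [506.3, 198.7, 37.4]
tool_rot: [-180.0, 0.0, 174.2]
ft_force: [0.3, 0.7, -1.3]
opening: 24.3
clock: 61.72
tool_pos: [506.3, 198.7, 35.8]
tool_rot: [180.0, 0.0, 174.2]
ft_force: [0.6, -0.7, -0.1]
opening: 24.0
```

```bash

python3 -m creep '[{"claw":22,"xyz":[0,0,0.02],"roll":0},{"claw":45,"xyz":[0,0,0],"roll":0},{"claw":45,"xyz":[0,0,0],"roll":0},{"claw":45,"xyz":[0,0,-0.5],"roll":0},{"claw":55,"xyz":[0,0,-0.5],"roll":0},{"claw":55,"xyz":[-0.5,-0.9,0],"roll":0},{"claw":55,"xyz":[-0.5,-0.9,0],"roll":0},{"claw":55,"xyz":[-0.5,-0.9,0],"roll":0}]'
python3 -m creep '[{"claw":55,"xyz":[0,0,0],"roll":-0.9},{"claw":55,"xyz":[0,0,0],"roll":-0.9},{"claw":55,"xyz":[0,0,0],"roll":-0.9},{"claw":55,"xyz":[0,0,0],"roll":-0.68},{"claw":55,"xyz":[0,0,0],"roll":0},{"claw":55,"xyz":[0,0,0],"roll":0}]'
python3 -c "
from h import *
ims,_=snap('side','s25',1.5);im,_=snap('top','t12',4,(110,150,250,270))
for k,x,y,a in(('o',638,-41,.45),('r',644,64,0)):
  for c,I in(('top',im),('side',ims)): print(k,c,np.round(fit(c,I,k,x,y,a),2))
go(639.9,-38.6,80,28)"
```

```text
clock: 62.72
tool_pos: [567.9, 55.5, 85.2]
tool_rot: [180.0, 0.0, 174.2]
ft_force: [0.2, 0.2, 0.1]
opening: 54.6
clock: 63.48
tool_pos: [567.3, 56.8, 84.9]
tool_rot: [-180.0, 0.0, -152.1]
ft_force: [-0.1, 0.8, -0.0]
opening: 55.0
o top [636.29  -8.02   1.02 256.87]
o side [640.48 -41.58  21.39  20.79]
r top [650.21  62.85   2.12 264.79]
r side [ 6.4469e+02  6.4380e+01 -2.9000e-01  1.5250e+01]
clock 63.6 pos [567.3  56.8  84.9] rot [-180.      0.   -152.08] open 55.1 F [-0.7  0.2  0. ] j6 -116
units in tool: [-0.389 -2.366  0.097] n>=2.4 /8: [-0.049 -0.296  0.012]
turn yaw by 0.1 deg -> roll total -0.008 units (tool z is down)
```

View pics/s25.png

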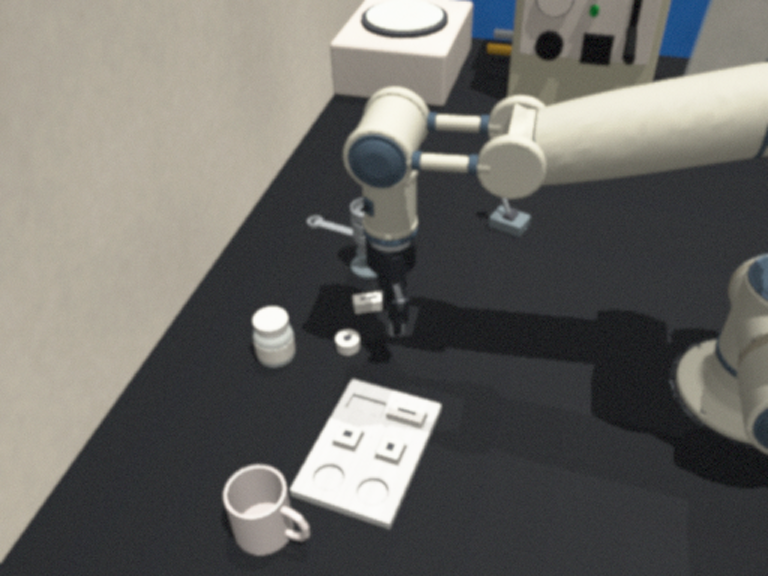

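```bash

python3 -m creep '[{"claw":55,"xyz":[-0.13,-0.79,0],"roll":0},{"claw":55,"xyz":[-0.13,-0.79,0],"roll":0},{"claw":55,"xyz":[-0.13,-0.79,0],"roll":0},{"claw":55,"xyz":[0,0,0.4],"roll":0},{"claw":55,"xyz":[0,0,0.3],"roll":0},{"claw":55,"xyz":[0,0,0],"roll":0},{"claw":55,"xyz":[0,0,0],"roll":0},{"claw":55,"xyz":[0,0,0],"roll":0}]'
python3 -c "
from h import *
go(639.9,-38.6,30,28);ims,_=snap('side','s26',6,(200,150,300,240))"
```

```text
clock: 64.58
tool_pos: [640.5, -38.2, 51.0]
tool_rot: [-179.9, 0.1, -152.0]
ft_force: [-0.8, 0.2, 0.1]
opening: 54.5
clock 64.6 pos [640.5 -38.2  51. ] rot [-1.7995e+02  8.0000e-02 -1.5196e+02] open 54.5 F [-0.8  0.2  0.1] j6 -124
units in tool: [ 0.015 -0.002  0.419] n>=0.4 /8: [ 0.002 -0.     0.052]
turn yaw by -0.0 deg -> roll total 0.004 units (tool z is down)
```

View pics/s26.png

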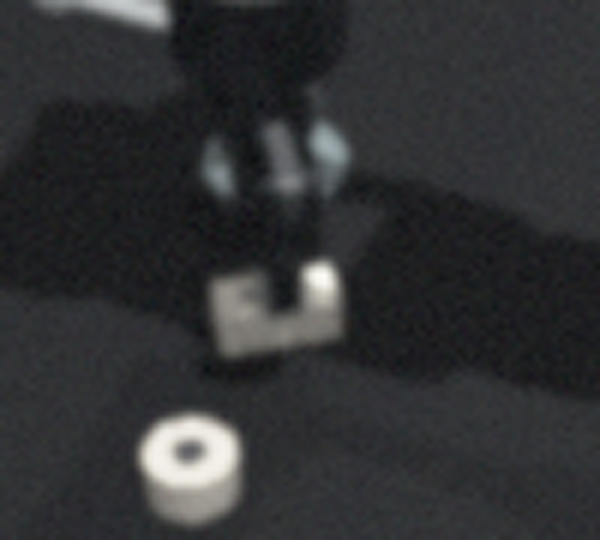

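Oblong under the gripper as expected. Descend and grip.

```bash

python3 -m creep '[{"claw":55,"xyz":[0.01,0,0.3],"roll":0},{"claw":55,"xyz":[0,0,0.11],"roll":0},{"claw":55,"xyz":[0,0,0],"roll":0},{"claw":55,"xyz":[0,0,0],"roll":0}]'
python3 -m creep '[{"claw":22,"xyz":[0,0,0],"roll":0},{"claw":22,"xyz":[0,0,0],"roll":0},{"claw":22,"xyz":[0,0,0],"roll":0},{"claw":22,"xyz":[0,0,0],"roll":0},{"claw":22,"xyz":[0,0,0],"roll":0}]'
python3 -m creep '[{"claw":22,"xyz":[0,0,-0.5],"roll":0},{"claw":22,"xyz":[0,0,-0.5],"roll":0.9},{"claw":22,"xyz":[0,0,0],"roll":0.9},{"claw":22,"xyz":[0,0,0],"roll":0.9},{"claw":22,"xyz":[0,0,0],"roll":0.66},{"claw":22,"xyz":[0,0,0],"roll":0},{"claw":22,"xyz":[0,0,0],"roll":0}]'
python3 -c "
from h import *
go(574,192.1,80,-5.65)"
```

```text
clock: 65.12
tool_pos: [639.8, -38.9, 29.3]
tool_rot: [-180.0, 0.0, -152.0]
ft_force: [0.3, 0.2, 0.5]
opening: 55.2
clock: 65.75
tool_pos: [640.1, -38.9, 30.1]
tool_rot: [-180.0, 0.1, -152.0]
ft_force: [0.5, -0.0, 4.9]
opening: 24.4
clock: 66.62
tool_pos: [639.4, -38.9, 78.7]
tool_rot: [180.0, -0.1, 174.5]
ft_force: [0.3, -1.0, -0.6]
opening: 24.2
clock 66.6 pos [639.4 -38.9  78.7] rot [ 1.8000e+02 -5.0000e-02  1.7453e+02] open 24.2 F [ 0.3 -1.  -0.6] j6 -91
units in tool: [ 1.743  4.474 -0.023] n>=4.8 /8: [ 0.218  0.559 -0.003]
turn yaw by -0.2 deg -> roll total 0.018 units (tool z is down)
```

```bash

python3 -m creep '[{"claw":22,"xyz":[0.25,0.64,0],"roll":0.02},{"claw":22,"xyz":[0.25,0.64,0],"roll":0},{"claw":22,"xyz":[0.25,0.64,0],"roll":0},{"claw":22,"xyz":[0.25,0.64,0],"roll":0},{"claw":22,"xyz":[0.25,0.64,0],"roll":0},{"claw":22,"xyz":[0.25,0.64,0],"roll":0},{"claw":22,"xyz":[0.24,0.63,0],"roll":0},{"claw":22,"xyz":[0,0,0],"roll":0}]'
python3 -m creep '[{"claw":22,"xyz":[0,0,0.2],"roll":0},{"claw":22,"xyz":[0,0,0.2],"roll":0},{"claw":22,"xyz":[0,0,0.1],"roll":0},{"claw":22,"xyz":[0,0,0],"roll":0},{"claw":22,"xyz":[0,0,0],"roll":0},{"claw":22,"xyz":[0,0,0],"roll":0}]'
python3 -c "
from h import *
go(574,192.1,47,-5.65)"
```

```text
clock: 67.62
tool_pos: [574.8, 194.3, 79.2]
tool_rot: [180.0, -0.0, 174.5]
ft_force: [1.2, -0.3, -1.5]
opening: 24.1
clock: 68.38
tool_pos: [575.9, 192.2, 54.9]
tool_rot: [180.0, 0.0, 174.2]
ft_force: [-0.3, -0.3, -0.1]
opening: 23.9
clock 68.4 pos [575.9 192.2  54.9] rot [1.7998e+02 5.0000e-02 1.7420e+02] open 23.9 F [-0.3 -0.3 -0.1] j6 -69
units in tool: [ 0.038 -0.006  0.157] n>=0.2 /8: [ 0.005 -0.001  0.02 ]
turn yaw by 0.2 deg -> roll total -0.015 units (tool z is down)
```

```bash

python3 -m creep '[{"claw":22,"xyz":[0.03,0,0.1],"roll":0},{"claw":22,"xyz":[0,0,0],"roll":0},{"claw":22,"xyz":[0,0,0],"roll":0}]'
python3 -m creep '[{"claw":22,"xyz":[0,0,0.08],"roll":0},{"claw":22,"xyz":[0,0,0],"roll":0},{"claw":22,"xyz":[0,0,0],"roll":0}]'
python3 -m creep '[{"claw":22,"xyz":[0,0,0.06],"roll":0},{"claw":22,"xyz":[0,0,0],"roll":0},{"claw":22,"xyz":[0,0,0],"roll":0}]'
```

```text
clock: 68.75
tool_pos: [574.0, 192.4, 49.2]
tool_rot: [-180.0, -0.0, 174.2]
ft_force: [-0.8, -0.3, -1.1]
opening: 24.1
clock: 69.12
tool_pos: [574.1, 192.3, 45.3]
tool_rot: [-180.0, -0.0, 174.2]
ft_force: [1.0, 0.5, 0.3]
opening: 24.3
clock: 69.5
tool_pos: [574.1, 192.3, 42.3]
tool_rot: [-180.0, -0.0, 174.2]
ft_force: [0.6, 0.3, -0.5]
opening: 24.4
```

```bash

python3 -m creep '[{"claw":22,"xyz":[0,0,0.08],"roll":0},{"claw":22,"xyz":[0,0,0.05],"roll":0},{"claw":22,"xyz":[0,0,0],"roll":0},{"claw":22,"xyz":[0,0,0],"roll":0}]'
python3 -m creep '[{"claw":45,"xyz":[0,0,0],"roll":0},{"claw":45,"xyz":[0,0,0],"roll":0},{"claw":45,"xyz":[0,0,-0.5],"roll":0},{"claw":65,"xyz":[0,0,-0.5],"roll":0},{"claw":65,"xyz":[0.5,-0.9,0],"roll":0},{"claw":65,"xyz":[0.5,-0.9,0],"roll":0},{"claw":65,"xyz":[0.5,-0.9,0],"roll":0},{"claw":65,"xyz":[0,0,0],"roll":0}]'
python3 -c "
from h import *
ims,_=snap('side','s27',1.5);im,_=snap('top','t13',1.5)
for k,x,y,a in(('r',644,64,0),):
  for c,I in(('top',im),('side',ims)): print(k,c,np.round(fit(c,I,k,x,y,a),2))
go(645.6,67.3,80,-5.65)"
```

```text
clock: 70.0
tool_pos: [574.1, 192.4, 35.8]
tool_rot: [-180.0, -0.0, 174.2]
ft_force: [-1.2, -0.7, 0.2]
opening: 23.7
clock: 71.0
tool_pos: [484.4, 63.5, 85.8]
tool_rot: [-180.0, -0.0, 174.0]
ft_force: [0.6, -0.4, -0.6]
opening: 65.0
r top [644.31  66.56   8.1    6.73]
r side [645.39  63.3    2.95  12.  ]
clock 71.1 pos [486.2  65.5  86.4] rot [1.7996e+02 9.0000e-02 1.7414e+02] open 65.0 F [ 0.4  0.7 -0.5] j6 -80
units in tool: [-3.168  0.36   0.133] n>=3.2 /8: [-0.396  0.045  0.017]
turn yaw by 0.2 deg -> roll total -0.021 units (tool z is down)
```

View pics/s27.png

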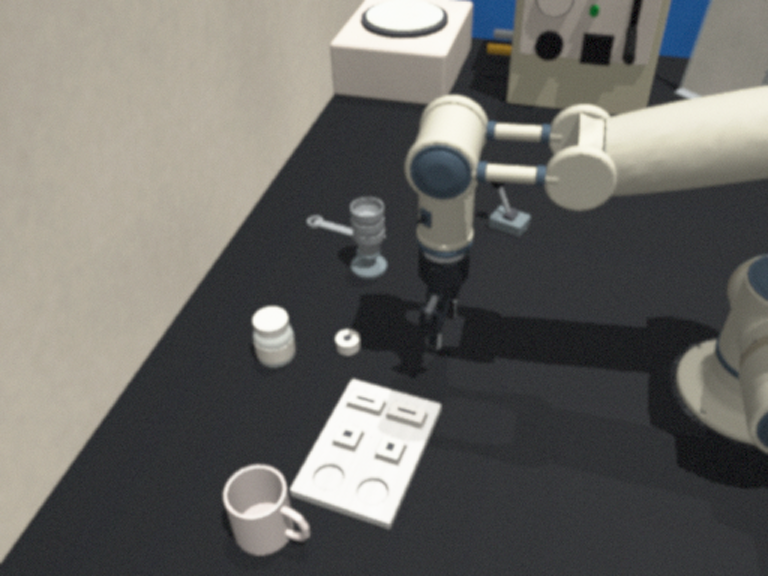

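```bash

python3 -m creep '[{"claw":65,"xyz":[-0.79,0.09,0],"roll":0},{"claw":65,"xyz":[-0.79,0.09,0],"roll":0},{"claw":65,"xyz":[-0.79,0.09,0],"roll":0},{"claw":65,"xyz":[-0.79,0.09,0],"roll":0},{"claw":65,"xyz":[0,0,0.4],"roll":0},{"claw":65,"xyz":[0,0,0.3],"roll":0},{"claw":65,"xyz":[0,0,0],"roll":0},{"claw":65,"xyz":[0,0,0],"roll":0}]'
python3 -m creep '[{"claw":65,"xyz":[0,0,0],"roll":0},{"claw":65,"xyz":[0,0,0],"roll":0}]'
python3 -c "
from h import *
go(645.6,67.4,30,-5.65);ims,_=snap('side','s28',6,(190,170,290,260))"
```

```text
clock: 72.1
tool_pos: [644.5, 67.8, 51.4]
tool_rot: [180.0, 0.0, 174.2]
ft_force: [0.1, 0.2, 0.6]
opening: 64.7
clock: 72.35
tool_pos: [645.2, 67.6, 51.9]
tool_rot: [180.0, 0.1, 174.2]
ft_force: [-0.3, 0.1, -0.2]
opening: 65.0
clock 72.3 pos [645.2  67.6  51.9] rot [1.7999e+02 9.0000e-02 1.7420e+02] open 65.0 F [-0.3  0.1 -0.2] j6 -81
units in tool: [-0.008 -0.002  0.438] n>=0.4 /8: [-0.001 -0.     0.055]
turn yaw by 0.1 deg -> roll total -0.015 units (tool z is down)
```

View pics/s28.png

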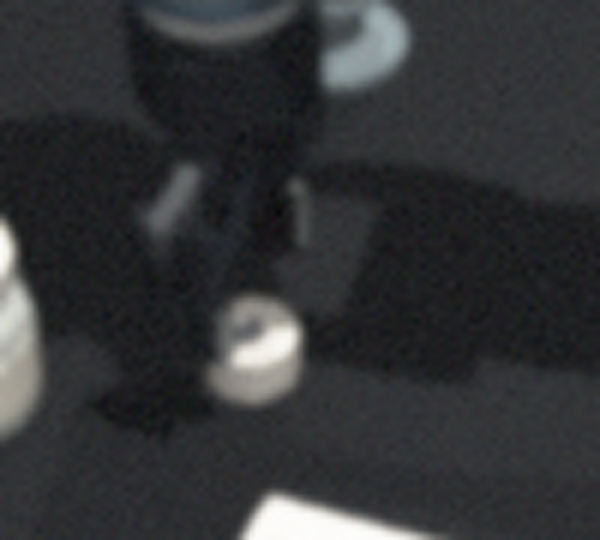

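```bash

python3 -m creep '[{"claw":65,"xyz":[0,0,0.3],"roll":0},{"claw":65,"xyz":[0,0,0.13],"roll":0},{"claw":65,"xyz":[0,0,0],"roll":0},{"claw":65,"xyz":[0,0,0],"roll":0}]'
python3 -m creep '[{"claw":36,"xyz":[0,0,0],"roll":0},{"claw":36,"xyz":[0,0,0],"roll":0},{"claw":36,"xyz":[0,0,0],"roll":0},{"claw":36,"xyz":[0,0,0],"roll":0},{"claw":36,"xyz":[0,0,0],"roll":0}]'
python3 -m creep '[{"claw":36,"xyz":[0,0,-0.5],"roll":0},{"claw":36,"xyz":[0,0,-0.5],"roll":0},{"claw":36,"xyz":[0,0,0],"roll":0},{"claw":36,"xyz":[0,0,0],"roll":0}]'
python3 -c "
from h import *
go(587.8,331.4,80,-5.65)"
```

```text
clock: 72.9
tool_pos: [644.9, 67.6, 29.2]
tool_rot: [-180.0, -0.0, 174.2]
ft_force: [-0.1, 0.1, 0.3]
opening: 65.0
clock: 73.53
tool_pos: [645.4, 67.6, 30.3]
tool_rot: [180.0, 0.1, 174.2]
ft_force: [-0.0, -0.5, 5.2]
opening: 36.8
clock: 74.03
tool_pos: [644.2, 67.5, 77.7]
tool_rot: [-180.0, -0.1, 174.2]
ft_force: [-0.2, -0.4, -1.1]
opening: 37.4
clock 74.0 pos [644.2  67.5  77.7] rot [-1.7998e+02 -1.2000e-01  1.7421e+02] open 37.4 F [-0.2 -0.4 -1.1] j6 -81
units in tool: [ 1.655  5.136 -0.045] n>=5.4 /8: [ 0.207  0.642 -0.006]
turn yaw by 0.1 deg -> roll total -0.014 units (tool z is down)
```

```bash

python3 -c "
from h import *
print(ray('top',172/1.5,288/1.5,60), ray('top',172/1.5,288/1.5,30))
go(520.2,338.1,80)"

```

```text
[574.33084819 426.16153498  60.        ] [578.82208357 437.63550113  30.        ]
clock 74.0 pos [644.2  67.5  77.7] rot [-1.7998e+02 -1.2000e-01  1.7421e+02] open 37.4 F [-0.2 -0.4 -1.1] j6 -81
units in tool: [ 3.014  5.133 -0.042] n>=6.0 /8: [ 0.377  0.642 -0.005]
```

```bash

python3 -m creep '[{"claw":36,"xyz":[0.375,0.64,0],"roll":0},{"claw":36,"xyz":[0.375,0.64,0],"roll":0},{"claw":36,"xyz":[0.375,0.64,0],"roll":0},{"claw":36,"xyz":[0.375,0.64,0],"roll":0},{"claw":36,"xyz":[0.375,0.64,0],"roll":0},{"claw":36,"xyz":[0.375,0.64,0],"roll":0},{"claw":36,"xyz":[0.375,0.64,0],"roll":0},{"claw":36,"xyz":[0.375,0.64,0],"roll":0}]'
python3 -m creep '[{"claw":36,"xyz":[0,0,0],"roll":0},{"claw":36,"xyz":[0,0,0],"roll":0},{"claw":36,"xyz":[0,0,0.3],"roll":0},{"claw":36,"xyz":[0,0,0.2],"roll":0},{"claw":36,"xyz":[0,0,0],"roll":0},{"claw":36,"xyz":[0,0,0],"roll":0},{"claw":36,"xyz":[0,0,0],"roll":0}]'
python3 -c "
from h import *
go(520.2,338.1,47,-5.65)"
```

```text
clock: 75.03
tool_pos: [520.0, 337.9, 76.9]
tool_rot: [-179.9, -0.2, 174.2]
ft_force: [-0.1, -0.6, -0.6]
opening: 37.2
clock: 75.9
tool_pos: [521.8, 337.5, 55.0]
tool_rot: [180.0, 0.0, 174.2]
ft_force: [0.4, -0.8, -0.8]
opening: 37.4
clock 75.9 pos [521.8 337.5  55. ] rot [1.7997e+02 5.0000e-02 1.7420e+02] open 37.4 F [ 0.4 -0.8 -0.8] j6 -54
units in tool: [0.033 0.008 0.159] n>=0.2 /8: [0.004 0.001 0.02 ]
turn yaw by 0.1 deg -> roll total -0.015 units (tool z is down)
```

```bash

python3 -m creep '[{"claw":36,"xyz":[0.03,0.01,0.1],"roll":0},{"claw":36,"xyz":[0,0,0],"roll":0},{"claw":36,"xyz":[0,0,0],"roll":0}]'
python3 -m creep '[{"claw":36,"xyz":[0,0,0.08],"roll":0},{"claw":36,"xyz":[0,0,0],"roll":0},{"claw":36,"xyz":[0,0,0],"roll":0}]'
python3 -m creep '[{"claw":36,"xyz":[0,0,0.06],"roll":0},{"claw":36,"xyz":[0,0,0],"roll":0},{"claw":36,"xyz":[0,0,0],"roll":0}]'
```

```text
clock: 76.28
tool_pos: [520.0, 338.1, 49.3]
tool_rot: [-180.0, -0.0, 174.2]
ft_force: [-0.5, -0.4, -0.3]
opening: 37.4
clock: 76.65
tool_pos: [520.0, 338.0, 45.2]
tool_rot: [-180.0, -0.0, 174.2]
ft_force: [0.5, -0.3, -0.4]
opening: 37.2
clock: 77.03
tool_pos: [520.0, 338.1, 42.3]
tool_rot: [-180.0, -0.0, 174.2]
ft_force: [-0.2, 0.4, 0.1]
opening: 37.5
```

```bash

python3 -m creep '[{"claw":36,"xyz":[0,0,0.08],"roll":0},{"claw":36,"xyz":[0,0,0.05],"roll":0},{"claw":36,"xyz":[0,0,0],"roll":0},{"claw":36,"xyz":[0,0,0],"roll":0}]'
python3 -m creep '[{"claw":52,"xyz":[0,0,0],"roll":0},{"claw":52,"xyz":[0,0,0],"roll":0},{"claw":52,"xyz":[0,0,-0.5],"roll":0},{"claw":52,"xyz":[0,0,-0.9],"roll":0},{"claw":52,"xyz":[0.5,-0.9,-0.9],"roll":0},{"claw":52,"xyz":[0.5,-0.9,-0.5],"roll":0},{"claw":52,"xyz":[0.5,-0.9,0],"roll":0},{"claw":52,"xyz":[0.5,-0.9,0],"roll":0}]'
python3 -m creep '[{"claw":52,"xyz":[0,-0.9,0],"roll":0},{"claw":52,"xyz":[0,-0.9,0],"roll":0},{"claw":52,"xyz":[0,-0.9,0],"roll":0},{"claw":52,"xyz":[0,-0.9,0],"roll":0},{"claw":52,"xyz":[0,0,0],"roll":0},{"claw":52,"xyz":[0,0,0],"roll":0}]'
python3 -c "
from h import *
ims,_=snap('side','s29',1.5);im,_=snap('top','t14',1.5)
show(im,'t14c',6,(125,165,230,245));show(ims,'s29c',5,(185,240,305,350))
"
```

```text
clock: 77.53
tool_pos: [520.0, 338.0, 35.7]
tool_rot: [-180.0, -0.0, 174.2]
ft_force: [0.7, 0.2, -0.4]
opening: 36.8
clock: 78.53
tool_pos: [404.1, 171.6, 172.7]
tool_rot: [180.0, 0.1, 174.2]
ft_force: [-0.1, -0.2, -0.0]
opening: 51.8
clock: 79.28
tool_pos: [386.8, -6.1, 172.2]
tool_rot: [180.0, 0.0, 174.2]
ft_force: [0.0, -0.2, 0.5]
opening: 52.0
```

View pics/t14.png

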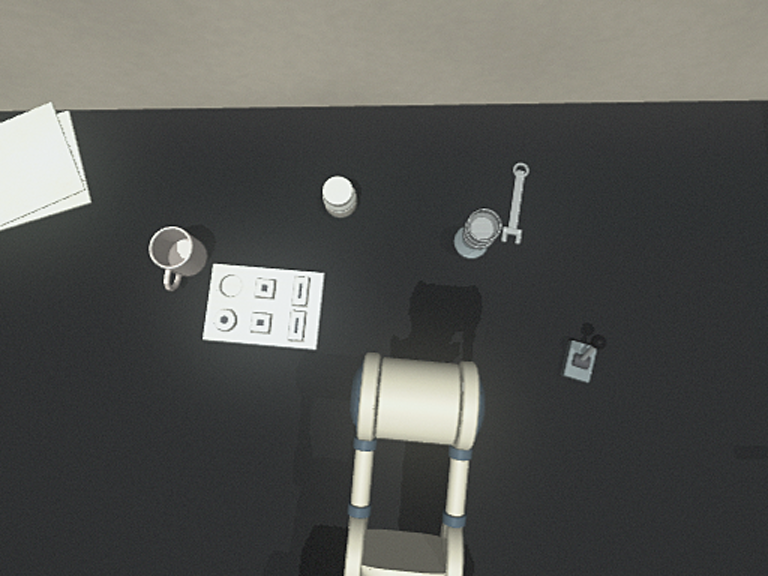

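View pics/t14c.png

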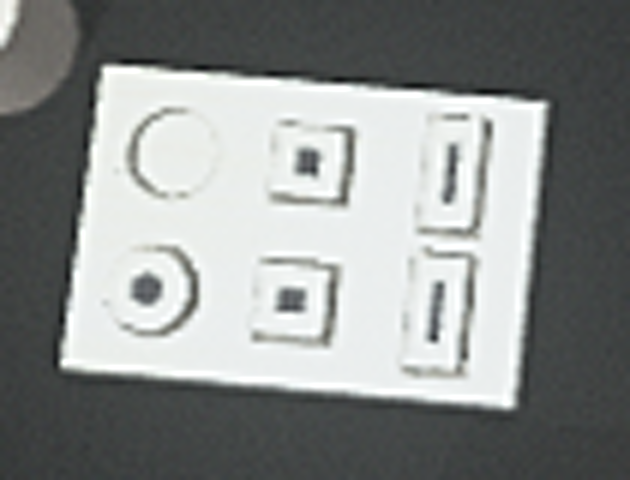

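View pics/s29c.png

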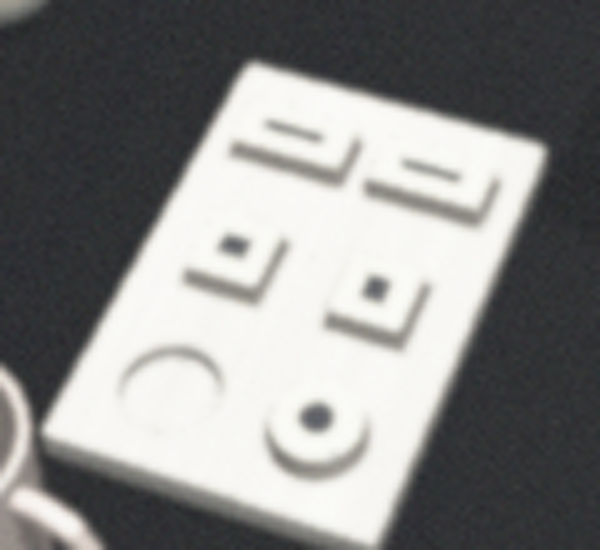

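View pics/s29.png

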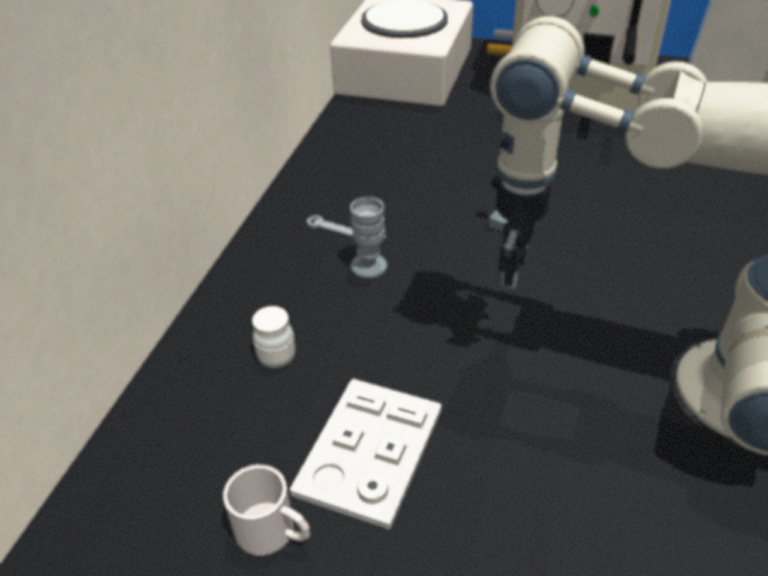

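```bash

python3 -c "
from h import *
for n,off in(('top',(1.7,1.6)),('side',(.4,4.7))):
  C=cloud(n,np.load('last_%s.npz'%n)['d'])+[*off,0]
  for nm,x,y,r in(('h3',580.6,261.8,10),('h2',513.3,268.4,10),('h4',506.3,198.7,8),('h5',574,192.2,8),('r h0',520,338,12),('empty h1',587.8,331.4,12),('tray',547,230,8)):
    m=np.hypot(C[...,0]-x,C[...,1]-y)<r; m&=C[...,2]>-20; p=C[m]; A=np.c_[p[:,:2]-[x,y],np.ones(len(p))]; s=np.linalg.lstsq(A,p[:,2],rcond=None)[0]
    print(n,nm,len(p),'z %.1f'%np.median(p[:,2]),'tilt',s[:2].round(3))
  m=(C[...,2]>60)&(np.hypot(C[...,0]-470,C[...,1]+354)<60); p=C[m]; print(n,'ball',len(p),p.mean(0).round(1),p[:,2].max().round(1))
  for z0,z1 in((126,145),):
    m=(C[...,2]>z0)&(C[...,2]<z1)&(np.hypot(C[...,0]-671,C[...,1]+148)<55); p=C[m]; print('rim',len(p),((p.min(0)+p.max(0))/2).round(1),np.median(p[:,2]).round(1))
ims=np.load('last_side.npz')['im'];im=np.load('last_top.npz')['im']
show(ims,'s30',6,(200,120,300,200));show(im,'t15',6,(350,200,430,270));show(ims,'s31',6,(290,100,380,180))
"
```

```text
top h3 37 z 26.5 tilt [0.001 0.008]
top h2 39 z 26.7 tilt [-0.024 -0.056]
top h4 24 z 28.2 tilt [ 0.056 -0.059]
top h5 23 z 26.4 tilt [0.024 0.068]
top r h0 53 z 26.8 tilt [0.086 0.091]
top empty h1 52 z 5.0 tilt [ 0.01  -0.018]
top tray 22 z 14.2 tilt [0.029 0.05 ]
top ball 98 [ 462.8 -347.6   96.5] 112.0
rim 115 [ 671.9 -148.7  134.1] 135.9
side h3 51 z 27.5 tilt [-0.023 -0.018]
side h2 54 z 27.0 tilt [-0.084  0.003]
side h4 29 z 26.9 tilt [-0.002  0.094]
side h5 26 z 26.2 tilt [0.091 0.076]
side r h0 91 z 26.6 tilt [ 0.043 -0.033]
side empty h1 85 z 4.2 tilt [0.006 0.042]
side tray 31 z 14.4 tilt [-0.065 -0.005]
side ball 31 [ 468.6 -341.9   99. ] 109.1
rim 178 [ 670.6 -147.4  133.6] 133.0
```

View pics/s30.png

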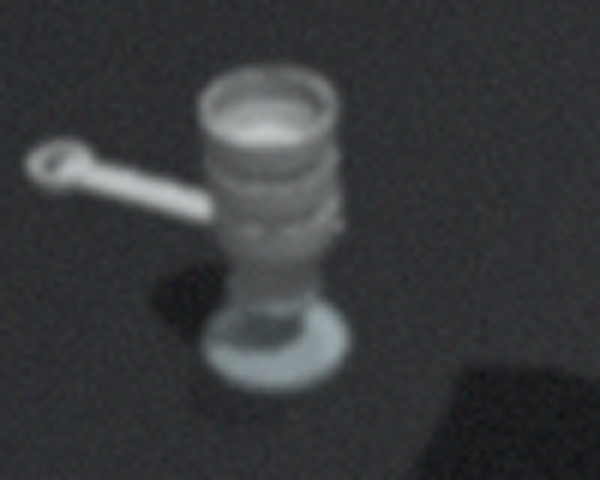

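View pics/t15.png

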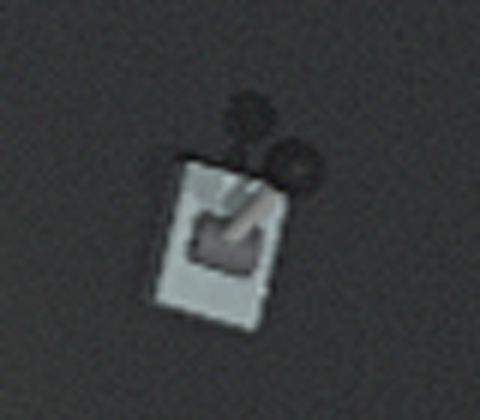

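```bash

python3 -c "
from h import *
for z in(3,40,90,114,138): print(z,(proj('side',(671,-150,z))-[200,120]+.5)*6-.5)
print(ray('top',350+295.5/6-.5,200+167.5/6-.5,92))
# base corners top z25
c=[ray('top',350+(u+.5)/6-.5,200+(v+.5)/6-.5,25) for u,v in((183,158),(290,190),(256,333),(155,302))]
print(np.round(c,1),np.mean(c,0))
"
```

```text
3 [277.10581334 340.40717908]
40 [274.13265589 279.86115125]
90 [269.94354621 194.55320695]
114 [267.85897294 152.10250155]
138 [265.72417415 108.62899268]
[ 464.54691333 -355.39544894   92.        ]
[[ 472.5 -327.4   25. ]
 [ 456.8 -377.1   25. ]
 [ 390.2 -356.2   25. ]
 [ 405.1 -309.7   25. ]] [ 431.16448257 -342.5926938    25.        ]
```

```bash
python3 -c "
from bench import robot
print(robot.job_done())"
```

```text
the job is handed in; nothing more can be done
None
```

I switched the isolator off, seated all five mounts, nested all three cups on the pedestal, and handed the job in at about 79 s of the 208 s. The report gives no verdict, so the figures below are from my last pictures and depth readings.

- **Isolator:** I pushed the lever over until it met its stop at about 30 N. The ball's position in the top picture puts it at about 0.96 rad, against the 0.85 rad needed.
- **Mounts:** One round, two square and two oblong mounts were on the bench. All five sit in pockets of their own shape. Their top faces read 26 to 28 mm above the bench, against 27 mm when fully down. The depth readings are too noisy to measure their tilt. All five went in without meeting any side force.
- **Cups:** The three cups stand upright in one stack. Its axis measures within about 4 mm of the pedestal axis, against the 10 mm allowed, and the rim height fits three nested cups.
- **Knocked square mount:** One square mount was knocked aside before I reached for it, so the fingers came down on it with about 40 N in total on the wrist sensor. I found it again lying flat, and gripped and seated it normally.
- **Camera disagreement:** The two cameras differed by about 3 to 4 mm in y. I corrected both against a position the gripper had measured by closing on a mount.
- **Jar, spanner and mug:** They look unmoved in the last pictures, and the arm was clear of everything at hand-in.

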